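Park the tube pot and stand two tubes leaning to their sides

ROBOT

A 7-joint arm with a two-finger parallel gripper is mounted at the origin on the work surface. World frame = base frame: x ahead of the robot, y to its left, z up, the work surface at z = 0. Lengths are in mm, angles in rad, forces in N, time in s.
With the tool pointing down it reaches from about 350 to 900 mm from the base axis. Payload 19.9 kg.
Tool frame: the origin (TCP) lies midway between the tips of the shut fingers; the grasp point (between the pads) lies 19 mm behind it; y points along the fingers, z is the direction in which the jaws open and shut, and the axes are right-handed (so a half turn about y gives the same grasp; the last joint's range is limited). The gripper opens to 85 mm and grips with 20 to 120 N. Pads are 22 mm wide; open, the fingers measure 114 mm over their backs; the gripper's body (76 mm by 85 mm) begins 54 mm behind the grasp point. The pads swing forward as they close: fully open they stand 13 mm farther back than shut.
Start: joints at [1.165, 0.417, -0.01, 1.614, 0.005, 1.111, -0.053], TCP at [222.97, -583.854, 231.26] pointing down, gripper open.
Joint ranges: [-2.81, 2.81], [-0.39, 2.02], [-1.27, 1.25], [0.06, 2.57], [-1.19, 4.33], [0.19, 2], [-2.82, 2.82]. Speed limits (rad/s): [1.89, 1.89, 2.39, 2.39, 3.01, 3.01, 3.01].

INTERFACE

Orientations are given as a rotation vector (axis times angle).
In Python, from workcell import ctrl gives the robot as it stands. The module is installed in compiled form; this text tells all that it offers.
- The arm moves only by the tool step_arm, never from a script. Its argument "deltas" is a list of rows, each a list of 5 numbers: the closure, from -1 (fully open) to 1 (shut), then the shift along the tool's x, y, z in m, then the turn about the tool's y in rad. A call has 1 to 20 rows; each row shifts and turns the pose as measured when the row begins, along the tool's axes as they then stand; what a row does not reach is not made up. A row lasts 1/10 s, in which the tool goes at most 50 mm and 8.59 degrees, less where a joint would pass 70% of its speed; a pose out of reach is approached as far as the arm can. A call with a gripper value outside its range is refused whole. The fingers move at their own pace and stop on an object; the grip force is fixed at half the most. Time passes only in rows, so rows that do not move let the fingers close. It gives the time, the measured TCP pose, the force and the opening at its end, in the units of the state.
- ctrl.get_obs(): the state, without advancing time (a new reading comes with each control period).
- ctrl.grab_frame(name): name is "scene" or "top"; returns the picture (420x560x3 uint8, blue, green, red); there is no depth.
- ctrl.get_calibration(name): a dict with "fx", "fy", "cx", "cy" (pixels), "dist_coeffs" ([k1, k2, p1, p2, k3] as OpenCV has them; the pictures are not rectified), "world_to_cam" (4x4, takes a point from world to camera coordinates). Camera axes: x right, y down, z forward; pixel columns grow to the right and rows downward; lengths in mm; the calibration is good to about 2 mm. A picture is of the moment at which its call begins. get_calibration takes no time and is no camera call.
- ctrl.close_job(): hands the job in, once; it reports no verdict.
Trained networks look in the newest picture that a camera, given by its name, has taken for a name from the list of things; names that differ only in an ending like _2 or _b are one class to them, and where a whole thing is asked for, a point or a joint stands for the part that bears it (a point fixed in the world has none). Each returns a list of dicts, best first, with "conf" (0 to 1); they miss things now and then, are a little off and sometimes report something else, mostly with a low value. They report only what shows in the picture. A call takes as long as a camera call.
- ctrl.regions_of(camera, thing): "pixels" (420x560 bool, what is visible of it) and "pixel" ([column, row] in pixels, amid what is visible of it).
- ctrl.spot_point(camera, thing): "pixel" ([column, row] in pixels: a listed point, or the origin of a listed thing).
The state is a dict: "t": time; "joints": joint angles; "joint_vel": joint speeds; "joint_torque": joint torques, N m; "tcp_pos": TCP position; "tcp_rot": TCP orientation; "ft_force": force on the tool from outside, world axes, zero at the start; "torque": the same for the moment, N m; "gripper_width": finger opening in mm.
Only numpy, scipy, OpenCV 4.12 (cv2) and the standard library are available. Lean on these libraries where they do the work, as an engineer would, in place of code of your own. Each camera call takes 0.05 s, during which the arm holds its last target.

TASK

Slide the empty steel pot along the bench, without lifting it, fully home into its railed bay, then swing the keeper bar shut across the bay's mouth behind it. Then lower (do not drop) the longest tube from the wooden rack into the pot, rubber cap up, and leave it leaning against the side of the rim nearer the ticket stand; after that lower the shortest tube in the same way so that it leans against the opposite side of the rim. Leave the middle tube, the jar and the carton where they are.

Things in the scene. Friction and masses are not known exactly. Their poses are not given: they have to be found in the camera images.
- bay: Fixed bay of aluminium rails 20 mm high. Origin on the bench where the pot's centre belongs; +x to the closed back (rail face 47 mm from origin), y across (side faces at +-46 mm), open mouth on -x, flaring to 80 mm half width from 20 to 86 mm before the origin. Keeper post (22 mm wide, 38 high) left of the mouth at x -55, y +82 mm. Turned up to 0.2 rad from the world axes.
- keeper (a joint): Level steel bar 8 mm thick, 23 to 37 mm over the bench, on a vertical pivot with light friction, staying where left. 0 = shut, straight across the bay's mouth along its y (pot must be home first); grows to 2.25 rad as it opens, out to the bay's -x and on to +y. Seen from above, shutting turns it counter-clockwise. Starts well open.
- keeper_pin (a point): Upright steel pin, 12 mm across, near the free end of the keeper bar, 117 mm from the pivot, the bar going on 15 mm past it; it rises from the bar to 95 mm above the bench; this point is on its axis 75 mm above the bench. Shut, the pin is at x -55, y -35 mm in the bay's frame.
- keeper_pivot (a point): Point on the keeper's vertical pivot axis, 75 mm above the bench.
- pot: Loose open steel pot, 90 mm (its x) by 80 mm (its y) by 100 mm high, walls 4 mm, inner floor 7 mm above the bench, on four smooth glides, 0.55 kg. Origin under its centre. Starts empty before the bay's mouth, between bay and robot, +x to the bay within 0.2 rad. When home its axes lie along the bay's: its inside is 72 mm across the bay's y and 82 mm along the bay's x.
- rack: Fixed wooden block 250 x 60 x 45 mm with three round holes 14 mm wide and 35 mm deep in a row along its x, 90 mm apart, each holding one tube upright and loosely. Origin under its centre.
- long_tube: Longest tube: aluminium, 12 mm across, 235 mm long in all; the upper 40 mm is a black rubber cap 14 mm across. About 60 g. Origin at the centre of its bare lower end, +z along it to the cap. Starts upright in one of the rack's holes (any of the three), its lower end 10 mm above the bench.
- long_tube_top (a point): Centre of the longest tube's cap end, 235 mm from its lower end.
- mid_tube: Middle tube, same make, 200 mm long: stays in the rack. Origin at its lower end.
- short_tube: Shortest tube: same make, 165 mm long in all, cap of 40 mm at the top. About 40 g. Origin at the centre of its lower end, +z to the cap. Starts upright in one of the rack's holes.
- short_tube_top (a point): Centre of the shortest tube's cap end, 165 mm from its lower end.
- ticket: Fixed ticket stand: dark steel foot 60 x 70 mm with an upright framed blank paper ticket 70 mm wide, 130 mm high in all. It stands to the left or to the right of the bay (bay's +y or -y), 150 to 190 mm away, and tells the side for the longest tube. Origin under its foot's centre.
- jar: Bystander: closed glass jar 54 mm across, 85 mm high, standing on the bay's other side from the ticket stand.
- carton: Bystander: closed cardboard carton 100 x 140 x 60 mm, to the robot's right.

How it is judged (in metres and radians):
On the way, in this order (a step that is already met when the one before it is completed fails the run):
1. the pot is slid home into the bay (horizontal distance between pot and bay below 0.01 m and angle between pot's own z axis and vertical below 0.05 rad and height (world z) of pot below 0.006 m), for 0.2 s.
2. the keeper bar is shut behind it (all of step 1 and value of joint keeper below 0.12 rad), for 0.2 s.
3. the longest tube stands in the pot, released, leaning to the ticket side (all of step 2 and z of long_tube in the frame of pot between -0.002 and 0.02 m and x of long_tube in the frame of pot between -0.044 and 0.044 m and y of long_tube in the frame of pot between -0.039 and 0.039 m and angle between long_tube's own z axis and vertical between 0.1 and 0.85 rad and ((y of ticket in the frame of bay above 0 m and y of long_tube_top in the frame of bay above 0.036 m) or (y of ticket in the frame of bay below 0 m and y of long_tube_top in the frame of bay below -0.036 m)) and linear speed of long_tube below 0.03 m/s and angular speed of long_tube below 0.2 rad/s and contact force between the fingers and long_tube below 0.05 N), for 0.2 s.
4. the shortest tube stands in the pot, released, leaning to the opposite side (all of step 2 and z of short_tube in the frame of pot between -0.002 and 0.02 m and x of short_tube in the frame of pot between -0.044 and 0.044 m and y of short_tube in the frame of pot between -0.039 and 0.039 m and angle between short_tube's own z axis and vertical between 0.1 and 0.85 rad and ((y of ticket in the frame of bay above 0 m and y of short_tube_top in the frame of bay below -0.036 m) or (y of ticket in the frame of bay below 0 m and y of short_tube_top in the frame of bay above 0.036 m)) and linear speed of short_tube below 0.03 m/s and angular speed of short_tube below 0.2 rad/s and contact force between the fingers and short_tube below 0.05 N), for 0.2 s.
At the end, for the whole second after the job is handed in: Pot upright within 10 mm of home, keeper within 0.12 rad of shut; both tubes released, at rest, cap up, lower end on the pot's floor (13 mm), tilted 0.10 to 0.85 rad, cap ends over 36 mm off the bay's centre line: the longest to the ticket stand's side, the shortest opposite (all of step 4 and z of long_tube in the frame of pot between -0.002 and 0.02 m and x of long_tube in the frame of pot between -0.044 and 0.044 m and y of long_tube in the frame of pot between -0.039 and 0.039 m and angle between long_tube's own z axis and vertical between 0.1 and 0.85 rad and ((y of ticket in the frame of bay above 0 m and y of long_tube_top in the frame of bay above 0.036 m) or (y of ticket in the frame of bay below 0 m and y of long_tube_top in the frame of bay below -0.036 m)) and linear speed of long_tube below 0.03 m/s and angular speed of long_tube below 0.2 rad/s and contact force between the fingers and long_tube below 0.05 N); the robot touches nothing.
It fails at once if the pot is lifted or tipped (height (world z) of pot above 0.02 m or angle between pot's own z axis and vertical above 0.35 rad).
It fails at once if a tube is dropped into the pot (its lower end moves faster than 0.85 m/s near the pot's floor) ((horizontal distance between long_tube and pot below 0.055 m and z of long_tube in the frame of pot below 0.035 m and linear speed of long_tube above 0.85 m/s) or (horizontal distance between short_tube and pot below 0.055 m and z of short_tube in the frame of pot below 0.035 m and linear speed of short_tube above 0.85 m/s)).
It fails at once if the middle tube is moved more than 25 mm, or the jar or the carton more than 30 mm (distance of mid_tube from where it was at the start of the episode above 0.025 m or distance of any of jar, carton from where it was at the start of the episode above 0.03 m).
It also fails if it takes over 72 s, if anything falls off the work surface, if the arm or the gripper's body presses on something with over 40 N, if the wrist force passes 120 N, or if a joint passes its speed limit or range.

## Working session

There is one attempt and no reset: what is moved stays moved. The work goes in short steps, Python scripts to look and compute and a tool call to move; the robot and the scene stay as the last step left them, time stands still between calls to the robot, and variables do not carry over. Pictures are saved under pics/ and viewed, and the job is handed in when it is done.

Besides the shell and the picture viewer there is one more tool, called after "Request:" as name([rows], argument=value, ...), one row to a line, values as JSON. step_arm: Moves the arm, as the interface text tells. Its arguments: {"type":"object","properties":{"deltas":{"type":"array","items":{"type":"array","items":{"type":"number"}}}},"required":["deltas"]}

```bash
mkdir -p pics; ls
cat > s1.py <<'E'
from workcell import ctrl
import cv2,numpy as np
o=ctrl.get_obs(); print({k:np.round(v,3).tolist() for k,v in o.items()})
for c in ("scene","top"):
    im=ctrl.grab_frame(c); cv2.imwrite(f"pics/{c}_0.png",im)
    K=ctrl.get_calibration(c); print(c,{k:np.round(v,3).tolist() for k,v in K.items()})
E
python3 s1.py
```

```text
pics
{'t': 0.0, 'joints': [1.165, 0.418, -0.01, 1.614, 0.005, 1.111, -0.053], 'joint_vel': [0.001, -0.001, 0.001, 0.001, 0.001, 0.0, -0.001], 'joint_torque': [0.001, -86.445, 0.679, -43.49, 0.019, 0.007, -0.0], 'tcp_pos': [222.827, -583.543, 230.647], 'tcp_rot': [-0.373, 2.024, -2.021], 'ft_force': [0.31, 0.743, -0.043], 'torque': [-0.0, 0.029, -0.032], 'gripper_width': 85.006}
scene {'fx': 402.718, 'fy': 402.718, 'cx': 278.859, 'cy': 211.057, 'dist_coeffs': [-0.076, 0.0, 0.0, 0.0, 0.0], 'world_to_cam': [[-0.119, 0.993, -0.009, 139.935], [0.539, 0.057, -0.84, -154.361], [-0.834, -0.104, -0.542, 1423.647], [0.0, 0.0, 0.0, 1.0]]}
top {'fx': 393.695, 'fy': 393.695, 'cx': 283.159, 'cy': 205.605, 'dist_coeffs': [-0.081, 0.0, 0.0, 0.0, 0.0], 'world_to_cam': [[-0.08, -0.997, -0.005, -27.416], [-0.975, 0.079, -0.208, 562.707], [0.207, -0.012, -0.978, 1046.093], [0.0, 0.0, 0.0, 1.0]]}
```

View pics/scene_0.png

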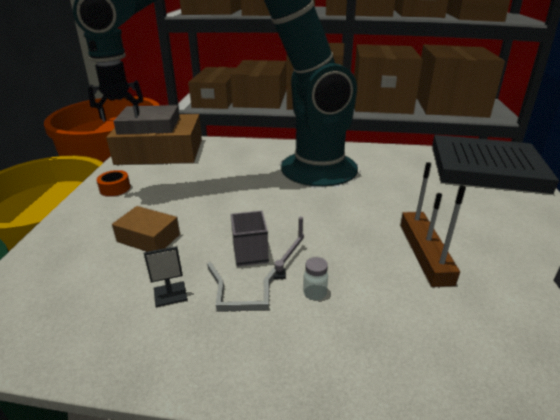

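View pics/top_0.png

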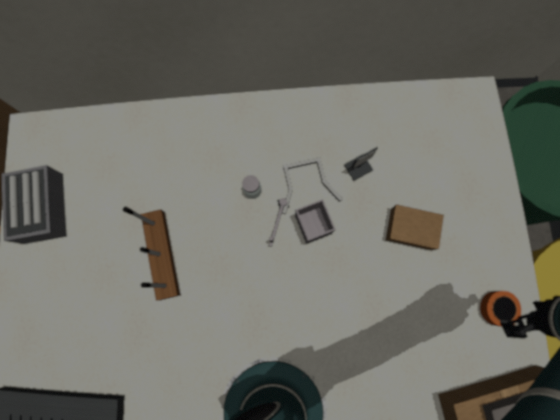

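Scene view: pot in front of the bay (≈250,237), ticket at ≈(168,275) on the robot's right, jar ≈(316,278) on its left, rack ≈(428,245) with the longest tube apparently nearest the camera. The keeper stands open, towards the robot.

```bash
cat > h.py <<'E'
from workcell import ctrl
import cv2,numpy as np
C={c:ctrl.get_calibration(c) for c in ("scene","top")}
def KD(c):
    k=C[c];return np.array([[k["fx"],0,k["cx"]],[0,k["fy"],k["cy"]],[0,0,1.]]),np.array(k["dist_coeffs"],float)
def proj(c,P):
    P=np.atleast_2d(np.array(P,float));T=np.array(C[c]["world_to_cam"]);K,D=KD(c)
    return cv2.projectPoints(P,cv2.Rodrigues(T[:3,:3])[0],T[:3,3],K,D)[0][:,0]
def ray(c,px):
    K,D=KD(c);T=np.array(C[c]["world_to_cam"])
    u=cv2.undistortPoints(np.array([[px]],float),K,D)[0,0]
    d=T[:3,:3].T@np.array([u[0],u[1],1]);o=-T[:3,:3].T@T[:3,3];return o,d/np.linalg.norm(d)
def onz(c,px,z):
    o,d=ray(c,px);return o+d*(z-o[2])/d[2]
def tri(pa,pb):
    (o1,d1),(o2,d2)=ray("scene",pa),ray("top",pb)
    A=np.stack([d1,-d2],1);s=np.linalg.lstsq(A,o2-o1,rcond=None)[0]
    a,b=o1+s[0]*d1,o2+s[1]*d2;return (a+b)/2,np.linalg.norm(a-b)
E
cat > s2.py <<'E'
from h import *
for c in("scene","top"): ctrl.grab_frame(c)
pt={}
zs=dict(bay=0,pot=0,rack=0,ticket=0,jar=0,carton=0,long_tube=10,mid_tube=10,short_tube=10,long_tube_top=245,short_tube_top=175,keeper_pin=75,keeper_pivot=75)
for n,z in zs.items():
    r={c:ctrl.spot_point(c,n) for c in("scene","top")}
    s=n
    for c in r:
        for d in r[c][:2]: s+=f" | {c} {np.round(d['pixel'])} {d['conf']:.2f} {np.round(onz(c,d['pixel'],z))}"
    if r['scene'] and r['top']:
        p,e=tri(r['scene'][0]['pixel'],r['top'][0]['pixel']); s+=f" || tri {np.round(p,1)} err {e:.1f}"
    print(s)
E
python3 s2.py
```

```text
bay | scene [242. 292.] 0.60 [ 639. -149.    0.] | scene [413. 229.] 0.42 [349. 275.   0.] | top [309. 177.] 0.61 [ 654. -157.    0.] || tri [ 649.9 -151.6   10.3] err 9.4
pot | scene [249. 257.] 0.56 [ 516. -156.    0.] | top [314. 224.] 0.66 [ 509. -158.    0.] || tri [ 510.  -158.    -5.1] err 1.6
rack | scene [424. 253.] 0.82 [455. 286.   0.] | top [282. 197.] 0.57 [598. -71.   0.] | top [161. 253.] 0.56 [460. 292.   0.] || tri [607.3  77.  141.3] err 305.2
ticket | scene [171. 294.] 0.60 [ 665. -306.    0.] | top [356. 169.] 0.60 [ 666. -303.    0.] | top [252. 192.] 0.36 [619.  17.   0.] || tri [ 6.657e+02 -3.043e+02  6.000e-01] err 2.0
jar | scene [316. 289.] 0.79 [612.  16.   0.] | top [254. 192.] 0.91 [619.  11.   0.] || tri [617.8  13.3   5.5] err 5.5
carton | scene [149. 239.] 0.70 [ 472. -437.    0.] | top [412. 226.] 0.62 [ 479. -449.    0.] | top [162. 254.] 0.56 [456. 289.   0.] || tri [ 476.3 -441.1    4.2] err 11.7
long_tube | scene [241. 293.] 0.62 [ 654. -147.   10.] | scene [439. 274.] 0.60 [543. 303.  10.] | top [155. 222.] 0.59 [549. 306.  10.] || tri [616.1  63
[... 221 characters left out ...]
3 [449. 291.  10.] | scene [242. 294.] 0.47 [ 656. -144.   10.] | top [161. 252.] 0.58 [461. 290.  10.] || tri [459.7 287.8  17.8] err 0.2
long_tube_top | scene [460. 186.] 0.64 [542. 298. 245.] | top [143. 250.] 0.69 [440. 258. 245.] | top [124. 209.] 0.62 [541. 303. 245.] || tri [452.3 305.9 190. ] err 53.4
short_tube_top | scene [439. 192.] 0.53 [444. 290. 175.] | top [142. 250.] 0.57 [450. 286. 175.] || tri [449.8 286.8 177.6] err 2.6
keeper_pin | scene [302. 222.] 0.69 [457. -28.  75.] | top [271. 240.] 0.46 [463. -32.  75.] || tri [462.1 -29.8  78.6] err 4.6
keeper_pivot | scene [279. 251.] 0.93 [577. -71.  75.] | top [280. 197.] 0.59 [579. -66.  75.] || tri [579.2 -68.6  77. ] err 4.3
```

Run:
```python
import cv2
a=cv2.imread("pics/scene_0.png")[200:320,195:345];cv2.imwrite("pics/sc_crop.png",cv2.resize(a,None,fx=5,fy=5,interpolation=cv2.INTER_CUBIC))
a=cv2.imread("pics/top_0.png")[150:250,255:385];cv2.imwrite("pics/tp_crop.png",cv2.resize(a,None,fx=6,fy=6,interpolation=cv2.INTER_CUBIC))
```

```text
(no output)
```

View pics/sc_crop.png

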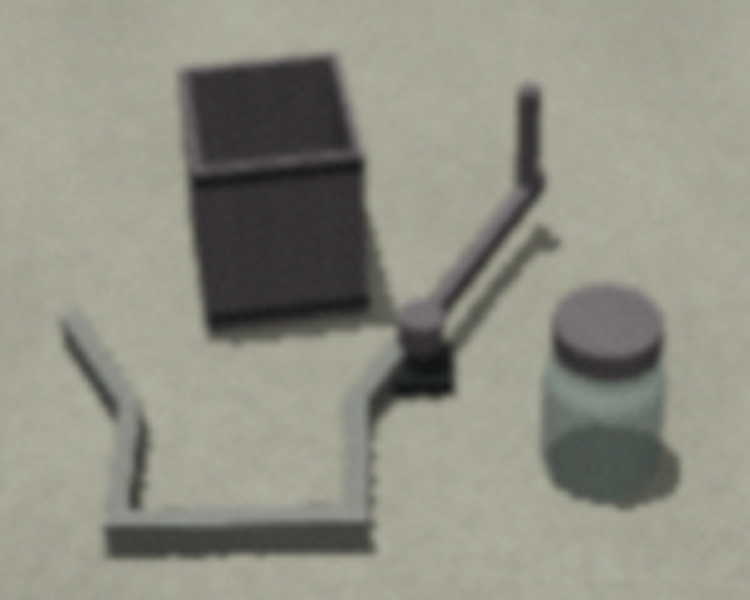

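View pics/tp_crop.png

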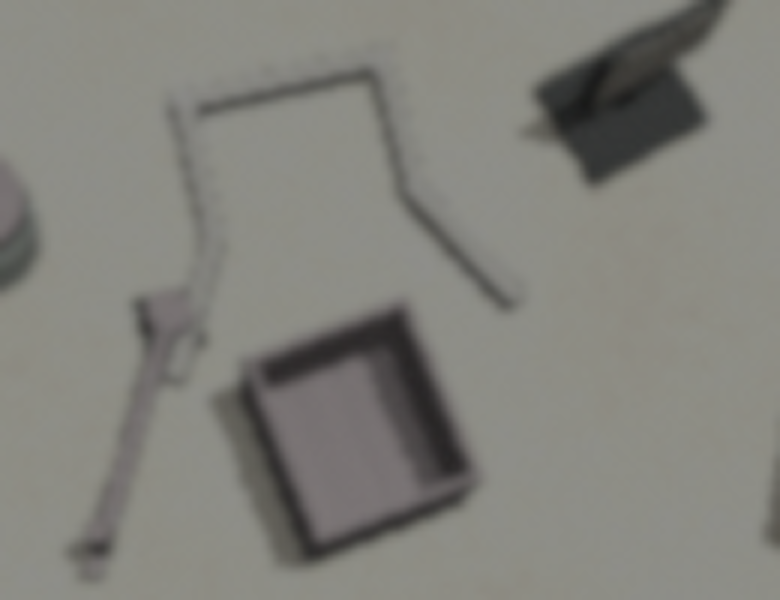

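```bash
cat > s3.py <<'E'
from h import *
from scipy.optimize import least_squares
S=lambda x,y:[(x+.5)/5-.5+195,(y+.5)/5-.5+200]
Tp=lambda x,y:[(x+.5)/6-.5+255,(y+.5)/6-.5+150]
bay=[("top",Tp(197,106),(47,46,20)),("top",Tp(368,68),(47,-46,20)),("top",Tp(403,188),(-20,-46,20)),("top",Tp(512,300),(-86,-80,20)),
("scene",S(130,512),(47,-46,20)),("scene",S(345,510),(47,46,20)),("scene",S(126,410),(-20,-46,20)),("scene",S(345,398),(-20,46,20)),("scene",S(62,318),(-86,-80,20)),
("top",[280,197],(-55,82,75)),("scene",[279,251],(-55,82,75))]
pot=[("scene",S(183,72),(-45,-40,100)),("scene",S(335,57),(-45,40,100)),("scene",S(362,158),(45,40,100)),("scene",S(195,175),(45,-40,100)),
("scene",S(210,330),(45,-40,2)),("scene",S(368,308),(45,40,2)),
("top",Tp(245,362),(45,40,100)),("top",Tp(405,303),(45,-40,100)),("top",Tp(480,480),(-45,-40,100)),("top",Tp(308,562),(-45,40,100))]
def fit(pts,x0):
    def W(p,q):
        c,s=np.cos(p[2]),np.sin(p[2]);return [p[0]+c*q[0]-s*q[1],p[1]+s*q[0]+c*q[1],q[2]]
    f=lambda p:np.concatenate([(proj(c,W(p,q))[0]-px) for c,px,q in pts])
    r=least_squares(f,x0,loss="soft_l1",x_scale=[100,100,1]);print(np.round(r.x,3));print(np.round(r.fun.reshape(-1,2),1).tolist());return r.x
fit(bay,[650,-152,.12]);fit(pot,[512,-158,.2])
R=cv2.Rodrigues(np.array(ctrl.get_obs()["tcp_rot"]))[0];print(np.round(R,3))
E
python3 s3.py
```

```text
[ 6.44392e+02 -1.44840e+02  1.61000e-01]
[[-1.0, -0.4], [0.4, -1.1], [0.4, -0.0], [-0.7, -0.2], [-0.4, 0.8], [-0.1, -0.3], [2.7, -0.4], [-0.4, 0.6], [3.3, -0.5], [2.7, 1.0], [-0.7, -0.4]]
[ 5.03769e+02 -1.52996e+02  2.86000e-01]
[[-0.6, -1.3], [1.0, -1.4], [0.8, -1.0], [-0.3, -0.8], [-0.5, 0.9], [0.5, 1.5], [-0.7, -0.0], [0.1, -0.5], [0.3, 0.7], [1.1, -2.3]]
[[-0.934 -0.     0.357]
 [-0.357  0.    -0.934]
 [ 0.    -1.    -0.   ]]
```

```bash
cat > plan.py <<'E'
# usage: plan.py n g x y z phi   (world target of the TCP, phi = heading of tool z)
import sys
from h import *
def plan(n,g,tgt,phi,start=None):
    o=ctrl.get_obs();R=cv2.Rodrigues(np.array(o["tcp_rot"]))[0];p=np.array(o["tcp_pos"])
    f0=np.arctan2(R[1,2],R[0,2]);d=(phi-f0+np.pi)%(2*np.pi)-np.pi
    dp=(np.array(tgt)-p)/n/1000
    rows=[]
    for i in range(n):
        f=f0+d*i/n
        tz=np.array([np.cos(f),np.sin(f),0]);tx=np.array([np.sin(f),-np.cos(f),0])
        rows.append([g]+[round(float(v),4) for v in (dp@tx,-dp[2],dp@tz,-d/n)])
    print("at",np.round(p,1),"phi",round(f0,3),"F",np.round(o["ft_force"],1),"w",round(o["gripper_width"],1),"t",round(o["t"],2))
    print(str(rows).replace(" ",""))
if __name__=="__main__":
    a=[float(v) for v in sys.argv[1:]];plan(int(a[0]),a[1],a[2:5],a[5])
E
python3 plan.py 13 -0.18 430 -174 180 -1.285; python3 -c "
import numpy as np
print(np.cross([-.934,-.357,0],[0,0,-1.]))"
```

```text
at [ 223.  -583.9  231.3] phi -1.206 F [ 0.4 -0.1 -0.5] w 85.4 t 1.5
[[-0.18,-0.0261,0.0039,-0.0238,0.0061],[-0.18,-0.026,0.0039,-0.0239,0.0061],[-0.18,-0.0258,0.0039,-0.0241,0.0061],[-0.18,-0.0257,0.0039,-0.0242,0.0061],[-0.18,-0.0255,0.0039,-0.0244,0.0061],[-0.18,-0.0254,0.0039,-0.0246,0.0061],[-0.18,-0.0252,0.0039,-0.0247,0.0061],[-0.18,-0.0251,0.0039,-0.0249,0.0061],[-0.18,-0.0249,0.0039,-0.025,0.0061],[-0.18,-0.0248,0.0039,-0.0252,0.0061],[-0.18,-0.0246,0.0039,-0.0253,0.0061],[-0.18,-0.0245,0.0039,-0.0255,0.0061],[-0.18,-0.0243,0.0039,-0.0256,0.0061]]
[ 0.357 -0.934  0.   ]
```

Request:
step_arm([
  [-0.18,-0.026,0.004,-0.024,0.006],
  [-0.18,-0.026,0.004,-0.024,0.006],
  [-0.18,-0.026,0.004,-0.024,0.006],
  [-0.18,-0.026,0.004,-0.024,0.006],
  [-0.18,-0.0255,0.004,-0.0245,0.006],
  [-0.18,-0.0255,0.004,-0.0245,0.006],
  [-0.18,-0.025,0.004,-0.0245,0.006],
  [-0.18,-0.025,0.004,-0.025,0.006],
  [-0.18,-0.025,0.004,-0.025,0.006],
  [-0.18,-0.025,0.004,-0.025,0.006],
  [-0.18,-0.0245,0.004,-0.0255,0.006],
  [-0.18,-0.0245,0.004,-0.0255,0.006],
  [-0.18,-0.0245,0.004,-0.0255,0.006],
])

```text
t: 2.8
tcp_pos: [436.4, -163.4, 178.0]
tcp_rot: [-0.286, 2.067, -2.079]
ft_force: [0.4, -1.0, -0.1]
gripper_width: 50.5
```

```bash
python3 plan.py 8 -0.18 430 -174 45 -1.285
```

```text
at [ 436.4 -163.4  178. ] phi -1.295 F [ 0.4 -1.  -0.1] w 50.5 t 2.8
[[-0.18,0.0011,0.0166,0.0011,-0.0013],[-0.18,0.0011,0.0166,0.0011,-0.0013],[-0.18,0.0011,0.0166,0.0011,-0.0013],[-0.18,0.0011,0.0166,0.0011,-0.0013],[-0.18,0.0011,0.0166,0.0011,-0.0013],[-0.18,0.0011,0.0166,0.001,-0.0013],[-0.18,0.0011,0.0166,0.001,-0.0013],[-0.18,0.0011,0.0166,0.001,-0.0013]]
```

Request:
step_arm([
  [-0.18,0.006,0.005,0.004,-0.005],
  [-0.18,0.003,0.012,0.004,-0.005],
  [-0.18,0,0.02,0,0],
  [-0.18,0,0.02,0,0],
  [-0.18,0,0.02,0,0],
  [-0.18,0,0.02,0,0],
  [-0.18,0,0.02,0,0],
  [-0.18,0,0.015,0,0],
])

```text
t: 3.6
tcp_pos: [431.2, -175.6, 39.9]
tcp_rot: [-0.293, 2.057, -2.073]
ft_force: [0.1, -0.1, -0.2]
gripper_width: 50.5
```

```bash
python3 - <<'E'
from h import *
for c in("scene","top"): cv2.imwrite(f"pics/{c}_1.png",ctrl.grab_frame(c))
a=cv2.imread("pics/scene_1.png")[150:320,170:345];a=cv2.resize(a,None,fx=2.3,fy=2.3)
b=cv2.imread("pics/top_1.png")[150:320,225:385];b=cv2.resize(b,None,fx=2.3,fy=2.3)
cv2.imwrite("pics/c1.png",cv2.hconcat([a,b]))
E
python3 plan.py 8 -0.18 430 -174 45 -1.285
```

```text
at [ 430.5 -175.3   39.5] phi -1.283 F [ 0.1 -0.4  0.9] w 50.4 t 3.7
[[-0.18,0.0,-0.0007,-0.0002,0.0002],[-0.18,0.0,-0.0007,-0.0002,0.0002],[-0.18,0.0,-0.0007,-0.0002,0.0002],[-0.18,0.0,-0.0007,-0.0002,0.0002],[-0.18,0.0,-0.0007,-0.0002,0.0002],[-0.18,0.0,-0.0007,-0.0002,0.0002],[-0.18,0.0,-0.0007,-0.0002,0.0002],[-0.18,0.0,-0.0007,-0.0002,0.0002]]
```

View pics/c1.png

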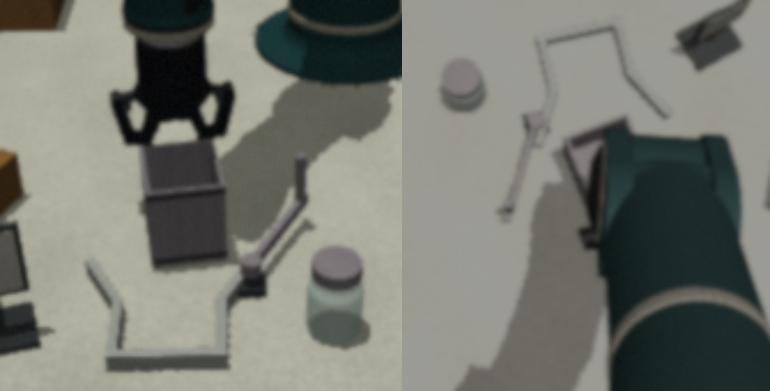

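```bash
python3 plan.py 14 -0.18 570 -157 44 -1.411
```

```text
at [ 430.5 -175.3   39.5] phi -1.283 F [ 0.1 -0.4  0.9] w 50.4 t 3.7
[[-0.18,-0.0099,-0.0003,0.0016,0.0091],[-0.18,-0.0099,-0.0003,0.0015,0.0091],[-0.18,-0.01,-0.0003,0.0014,0.0091],[-0.18,-0.01,-0.0003,0.0013,0.0091],[-0.18,-0.01,-0.0003,0.0012,0.0091],[-0.18,-0.01,-0.0003,0.0011,0.0091],[-0.18,-0.01,-0.0003,0.001,0.0091],[-0.18,-0.01,-0.0003,0.0009,0.0091],[-0.18,-0.01,-0.0003,0.0008,0.0091],[-0.18,-0.01,-0.0003,0.0008,0.0091],[-0.18,-0.01,-0.0003,0.0007,0.0091],[-0.18,-0.01,-0.0003,0.0006,0.0091],[-0.18,-0.01,-0.0003,0.0005,0.0091],[-0.18,-0.01,-0.0003,0.0004,0.0091]]
```

Request:
step_arm([
  [-0.18,-0.008,-0.0003,0,0],
  [-0.18,-0.01,-0.0003,0,0],
  [-0.18,-0.01,-0.0003,0.001,0.01],
  [-0.18,-0.01,-0.0003,0.001,0.01],
  [-0.18,-0.01,-0.0003,0.001,0.01],
  [-0.18,-0.01,-0.0003,0.001,0.01],
  [-0.18,-0.01,-0.0003,0.001,0.01],
  [-0.18,-0.01,-0.0003,0.001,0.01],
  [-0.18,-0.01,-0.0003,0.001,0.01],
  [-0.18,-0.01,-0.0003,0.001,0.01],
])

```text
t: 4.7
tcp_pos: [532.3, -161.0, 44.9]
tcp_rot: [-0.21, 2.109, -2.129]
ft_force: [-2.0, -0.4, -1.4]
gripper_width: 50.7
```

```bash
python3 - <<'E'
from h import *
cv2.imwrite(f"pics/scene_2.png",ctrl.grab_frame("scene"))
a=cv2.imread("pics/scene_2.png")[150:320,170:345];a=cv2.resize(a,None,fx=3.5,fy=3.5);cv2.imwrite("pics/c2.png",a)
E
python3 plan.py 5 -0.18 570 -157 44 -1.411
```

```text
at [ 534.6 -160.1   45.3] phi -1.375 F [-2.1  0.4 -0.7] w 50.2 t 4.75
[[-0.18,-0.0071,0.0003,0.0008,0.0073],[-0.18,-0.0071,0.0003,0.0007,0.0073],[-0.18,-0.0071,0.0003,0.0007,0.0073],[-0.18,-0.0071,0.0003,0.0006,0.0073],[-0.18,-0.0071,0.0003,0.0006,0.0073]]
```

View pics/c2.png

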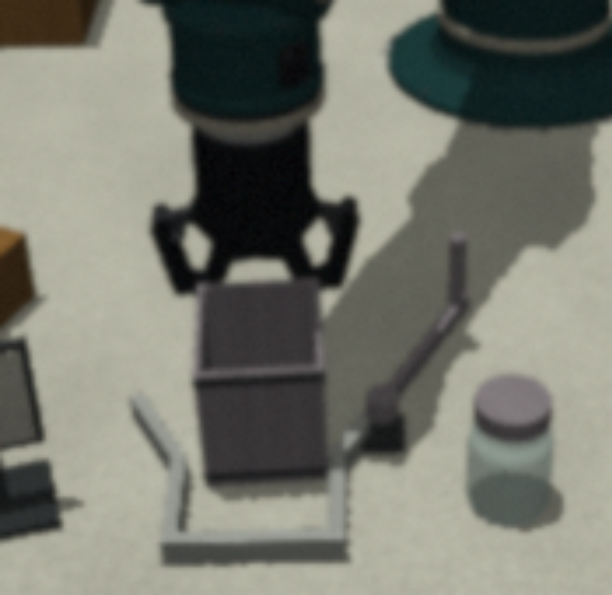

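```bash
python3 plan.py 8 -0.18 589 -156.5 46 -1.411
```

```text
at [ 534.6 -160.1   45.3] phi -1.375 F [-2.1  0.4 -0.7] w 50.2 t 4.75
[[-0.18,-0.0068,-0.0001,0.0009,0.0046],[-0.18,-0.0068,-0.0001,0.0008,0.0046],[-0.18,-0.0068,-0.0001,0.0008,0.0046],[-0.18,-0.0068,-0.0001,0.0008,0.0046],[-0.18,-0.0068,-0.0001,0.0008,0.0046],[-0.18,-0.0068,-0.0001,0.0007,0.0046],[-0.18,-0.0068,-0.0001,0.0007,0.0046],[-0.18,-0.0068,-0.0001,0.0007,0.0046]]
```

Request:
step_arm([
  [-0.18,-0.007,0,0.002,0.005],
  [-0.18,-0.007,0,0.002,0.005],
  [-0.18,-0.007,0,0.001,0.005],
  [-0.18,-0.006,0,0.001,0.005],
  [-0.18,-0.005,0,0.001,0.005],
  [-0.18,-0.005,0,0.0005,0.005],
  [-0.18,-0.005,0,0.0005,0.003],
])

```text
t: 5.45
tcp_pos: [581.1, -159.6, 45.2]
tcp_rot: [-0.171, 2.128, -2.146]
ft_force: [-2.5, 0.1, 1.0]
gripper_width: 50.1
```

```bash
python3 - <<'E'
from h import *
cv2.imwrite(f"pics/scene_3.png",ctrl.grab_frame("scene"))
a=cv2.imread("pics/scene_3.png")[150:320,170:345];a=cv2.resize(a,None,fx=3.5,fy=3.5);cv2.imwrite("pics/c3.png",a)
E
python3 plan.py 5 -0.18 589 -156.5 44 -1.411
```

```text
at [ 581.9 -159.5   45.3] phi -1.41 F [-0.5  0.3  0.1] w 50.3 t 5.5
[[-0.18,-0.0015,0.0003,-0.0004,0.0003],[-0.18,-0.0015,0.0003,-0.0004,0.0003],[-0.18,-0.0015,0.0003,-0.0004,0.0003],[-0.18,-0.0015,0.0003,-0.0004,0.0003],[-0.18,-0.0015,0.0003,-0.0004,0.0003]]
```

View pics/c3.png

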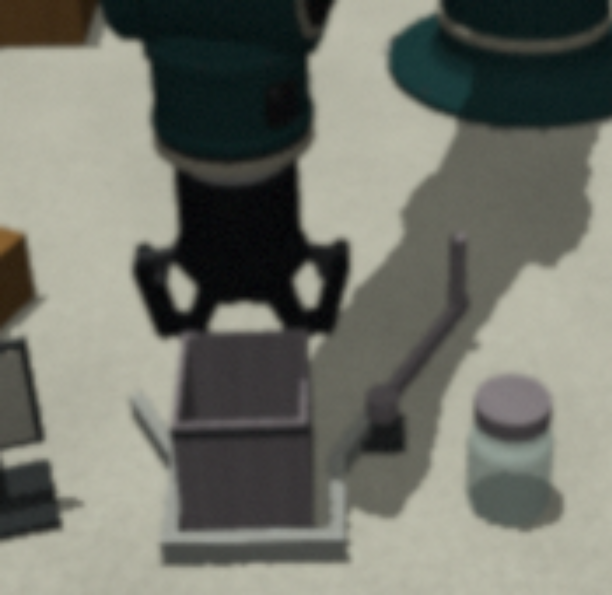

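Request:
step_arm([
  [-0.18,-0.004,0,-0.0005,0],
  [-0.18,-0.003,0,-0.0005,0],
  [-0.18,-0.003,0,-0.0005,0],
])

```text
t: 5.8
tcp_pos: [589.7, -157.1, 44.8]
tcp_rot: [-0.174, 2.13, -2.149]
ft_force: [-29.3, -3.3, 17.1]
gripper_width: 50.3
```

Request:
step_arm([
  [-0.18,-0.003,0,0,0],
  [-0.18,-0.001,0,0,0],
])

```text
t: 6.0
tcp_pos: [589.4, -157.6, 44.1]
tcp_rot: [-0.182, 2.136, -2.155]
ft_force: [-6.4, -0.8, 1.1]
gripper_width: 50.2
```

Request:
step_arm([
  [-0.18,0.003,0,0,0],
  [-0.18,0.01,-0.002,0,0],
  [-0.18,0.02,-0.01,0,0],
  [-0.18,0.025,-0.02,0,0],
  [0.3,0.03,-0.03,0,0],
  [1,0.03,-0.03,0,0],
])

```text
t: 6.6
tcp_pos: [470.2, -173.7, 137.0]
tcp_rot: [-0.186, 2.137, -2.151]
ft_force: [0.2, -0.6, 1.1]
gripper_width: 22.0
```

```bash
cat > s4.py <<'E'
import sys
from h import *
k=sys.argv[1]
for c in("scene","top"): cv2.imwrite(f"pics/{c}_{k}.png",ctrl.grab_frame(c))
a=cv2.imread(f"pics/scene_{k}.png")[180:330,170:345];a=cv2.resize(a,None,fx=4,fy=4,interpolation=2);cv2.imwrite(f"pics/cs{k}.png",a)
a=cv2.imread(f"pics/top_{k}.png")[140:280,235:385];a=cv2.resize(a,None,fx=4,fy=4,interpolation=2);cv2.imwrite(f"pics/ct{k}.png",a)
for n in ("pot","bay","keeper_pin","keeper_pivot"):
    r={c:ctrl.spot_point(c,n) for c in("scene","top")}
    z={'pot':0,'bay':0}.get(n,75)
    print(n,*[(c,d['conf'].__round__(2),np.round(onz(c,d['pixel'],z)[:2],1)) for c in r for d in r[c][:1]])
E
python3 s4.py 4;python3 plan.py 5 1 589 -156.5 44 -1.411
```

```text
pot ('scene', 0.59, array([ 640.3, -148.2])) ('top', 0.65, array([ 642.9, -145.9]))
bay ('scene', 0.93, array([ 640.8, -147.4]))
keeper_pin ('scene', 0.78, array([471. , -26.5])) ('top', 0.47, array([469.5, -39.8]))
keeper_pivot ('scene', 0.74, array([568., -71.])) ('top', 0.47, array([582.4, -68.7]))
at [ 471.7 -173.5  135.4] phi -1.41 F [ 0.6 -0.2  0.7] w 0.1 t 7.1
[[1.0,-0.0237,0.0183,0.0004,0.0001],[1.0,-0.0237,0.0183,0.0004,0.0001],[1.0,-0.0237,0.0183,0.0004,0.0001],[1.0,-0.0237,0.0183,0.0004,0.0001],[1.0,-0.0237,0.0183,0.0004,0.0001]]
```

View pics/cs4.png

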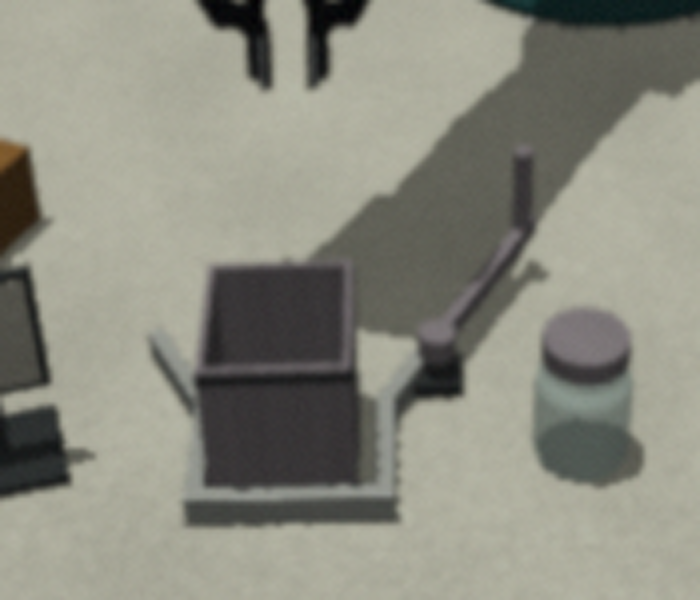

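View pics/ct4.png

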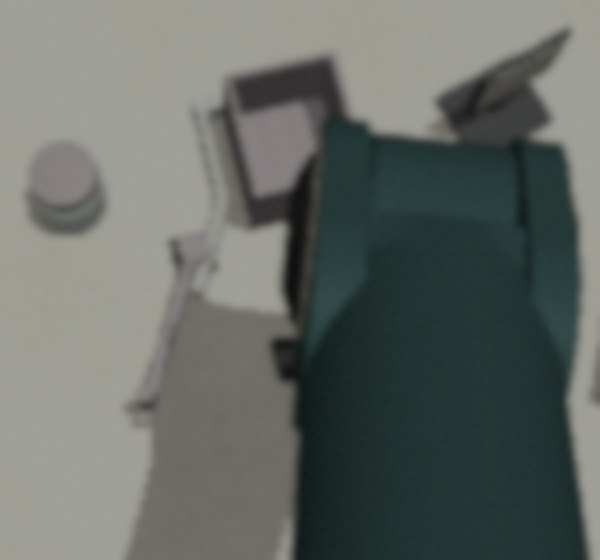

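Run:
```python
from h import *
o=ctrl.get_obs();print(np.round(o["joints"],2))
cv2.imwrite("pics/g.png",cv2.resize(ctrl.grab_frame("scene")[120:220,190:310],None,fx=5,fy=5,interpolation=2))
```

```text
[ 0.46  0.34 -0.21  1.99  0.11  0.84 -1.22]
```

View pics/g.png

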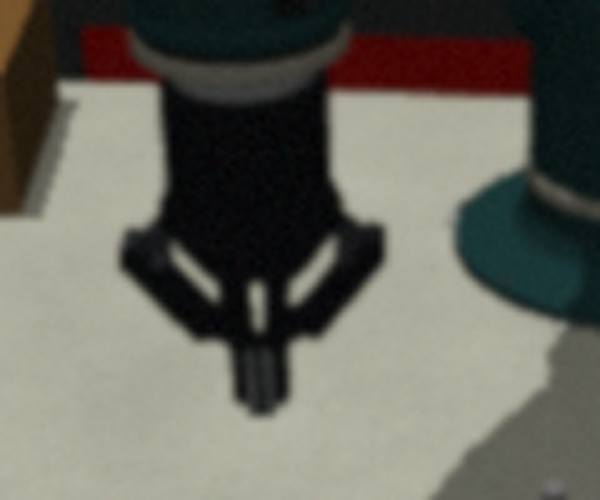

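```bash
python3 plan.py 15 1 477 0 135 -3.486|tail -1|tr ']' '\n'
```

```text
[[1.0,-0.0022,0.0,-0.0114,0.1384
,[1.0,-0.0006,0.0,-0.0116,0.1384
,[1.0,0.001,0.0,-0.0115,0.1384
,[1.0,0.0026,0.0,-0.0113,0.1384
,[1.0,0.0041,0.0,-0.0108,0.1384
,[1.0,0.0056,0.0,-0.0102,0.1384
,[1.0,0.0069,0.0,-0.0093,0.1384
,[1.0,0.0081,0.0,-0.0082,0.1384
,[1.0,0.0092,0.0,-0.007,0.1384
,[1.0,0.0101,0.0,-0.0057,0.1384
,[1.0,0.0108,0.0,-0.0043,0.1384
,[1.0,0.0112,0.0,-0.0027,0.1384
,[1.0,0.0115,0.0,-0.0012,0.1384
,[1.0,0.0116,0.0,0.0004,0.1384
,[1.0,0.0114,0.0,0.002,0.1384
```

Request:
step_arm([
  [1,-0.002,0,-0.0115,0.14],
  [1,-0.0005,0,-0.0115,0.14],
  [1,0.001,0,-0.0115,0.14],
  [1,0.0025,0,-0.0115,0.14],
  [1,0.004,0,-0.011,0.14],
  [1,0.0055,0,-0.01,0.14],
  [1,0.007,0,-0.0095,0.14],
  [1,0.008,0,-0.008,0.14],
  [1,0.009,0,-0.007,0.14],
  [1,0.01,0,-0.0055,0.14],
  [1,0.011,0,-0.0045,0.14],
  [1,0.011,0,-0.003,0.14],
  [1,0.0115,0,-0.001,0.14],
  [1,0.0115,0,0.0005,0.14],
  [1,0.0115,0,0.002,0.13],
])

```text
t: 8.65
tcp_pos: [468.6, -29.7, 117.7]
tcp_rot: [-1.173, -1.151, 1.221]
ft_force: [0.1, -0.2, -1.1]
gripper_width: -0.1
```

```bash
python3 s4.py 5;python3 plan.py 5 1 477 0 62 -3.486
```

```text
pot ('scene', 0.86, array([ 654. , -145.9])) ('top', 0.67, array([ 648.7, -147.9]))
bay
keeper_pin ('scene', 0.62, array([466.1, -29.4]))
keeper_pivot ('scene', 0.79, array([569.2, -74.7]))
at [468.4 -30.7 117.8] phi 3.123 F [ 0.2 -0.3 -0. ] w 0.5 t 9.15
[[1.0,0.0062,0.0112,-0.0016,0.0652],[1.0,0.0063,0.0112,-0.0012,0.0652],[1.0,0.0063,0.0112,-0.0008,0.0652],[1.0,0.0064,0.0112,-0.0004,0.0652],[1.0,0.0064,0.0112,0.0,0.0652]]
```

View pics/cs5.png

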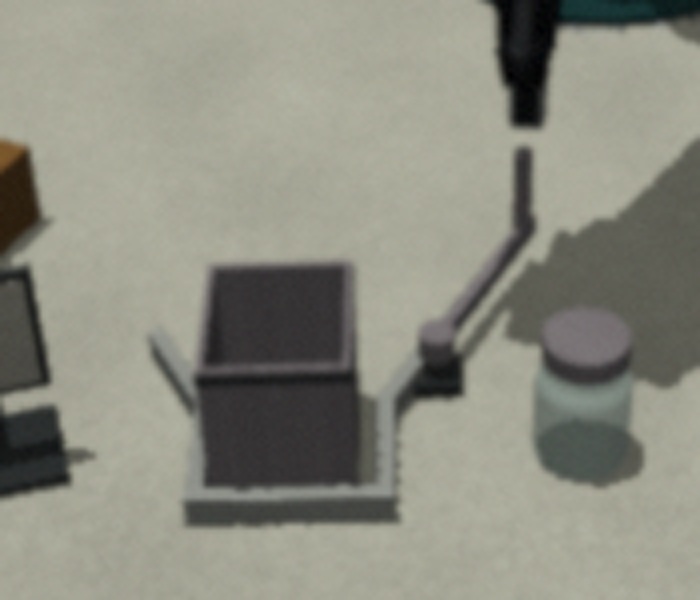

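View pics/ct5.png

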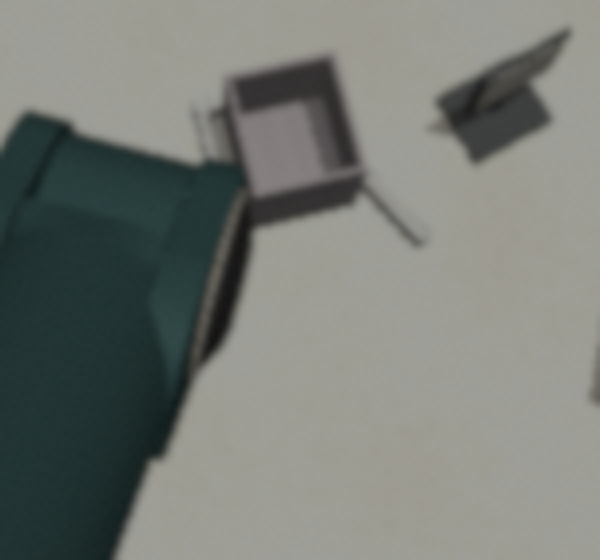

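```bash
python3 - <<'E'
from h import *
print(onz("scene",[300.9,217],95),onz("scene",[170+523/4,180+222/4],37))
E
python3 plan.py 4 1 477 -1 125 -3.486
```

```text
[464.93003824 -30.11965802  95.        ] [462.40160203 -29.44228869  37.        ]
at [468.4 -30.7 117.8] phi 3.123 F [ 0.2 -0.3 -0. ] w 0.5 t 9.15
[[1.0,0.0075,-0.0018,-0.002,0.0815],[1.0,0.0076,-0.0018,-0.0014,0.0815],[1.0,0.0077,-0.0018,-0.0008,0.0815],[1.0,0.0077,-0.0018,-0.0001,0.0815]]
```

Request:
step_arm([
  [1,0.0075,-0.002,-0.002,0.08],
  [1,0.0075,-0.002,-0.0015,0.08],
  [1,0.0075,-0.001,-0.001,0.08],
  [1,0.0075,-0.001,0,0.08],
])

```text
t: 9.55
tcp_pos: [478.1, -3.8, 125.0]
tcp_rot: [-1.313, -0.906, 0.97]
ft_force: [-1.5, 0.7, -0.4]
gripper_width: -0.2
```

```bash
python3 plan.py 4 1 474 0 66 -3.486
```

```text
at [478.1  -3.8 125. ] phi 2.787 F [-1.5  0.7 -0.4] w -0.2 t 9.55
[[1.0,0.0005,0.0148,0.0013,-0.0026],[1.0,0.0005,0.0148,0.0013,-0.0026],[1.0,0.0005,0.0148,0.0013,-0.0026],[1.0,0.0005,0.0148,0.0013,-0.0026]]
```

Request:
step_arm([
  [1,0.001,0.015,0.001,0],
  [1,0.001,0.015,0.001,0],
  [1,0,0.015,0.001,0],
  [1,0,0.013,0,0],
])

```text
t: 9.95
tcp_pos: [472.1, -0.5, 62.8]
tcp_rot: [-1.313, -0.905, 0.976]
ft_force: [-0.1, 0.2, 0.6]
gripper_width: 0.0
```

```bash
cat > arc.py <<'E'
# n rows of arc about pivot, tool behind pin by off (mm), from current keeper angle a0 to a1 (direction pivot->pin)
import sys
from h import *
piv=np.array([577,-71.]);
n=int(sys.argv[1]);a0,a1,off=[float(v) for v in sys.argv[2:5]]
o=ctrl.get_obs();p=np.array(o["tcp_pos"]);R=cv2.Rodrigues(np.array(o["tcp_rot"]))[0];f=np.arctan2(R[1,2],R[0,2])
print("at",np.round(p,1),"phi",round(f,3),"F",np.round(o["ft_force"],1),"t",round(o["t"],2))
for i in range(1,n+1):
    a=a0+(a1-a0)*i/n;u=np.array([-np.sin(a),np.cos(a)])
    q=piv+117*np.array([np.cos(a),np.sin(a)])-u*off
    d=(q-p[:2])/1000;tz=np.array([np.cos(f),np.sin(f)]);tx=np.array([np.sin(f),-np.cos(f)])
    fn=a+np.pi/2-np.pi/2;t=(fn-f+np.pi)%(2*np.pi)-np.pi
    print([round(float(v),4) for v in (d@tx,(p[2]-66)/1000/n,d@tz,-t)],np.round(q,1))
    p[:2]=q;f=fn
E
python3 arc.py 12 2.79 4.87 17
```

```text
at [472.1  -0.5  62.8] phi 2.79 F [-0.1  0.2  0.6] t 9.95
[-0.0335, -0.0003, -0.0046, -0.1738] [464.9 -33.5]
[-0.0204, -0.0003, 0.0012, -0.1733] [460.1 -53.4]
[-0.0204, -0.0003, 0.0012, -0.1733] [458.8 -73.9]
[-0.0204, -0.0003, 0.0012, -0.1733] [461.1 -94.2]
[-0.0204, -0.0003, 0.0012, -0.1733] [ 466.8 -113.8]
[-0.0204, -0.0003, 0.0012, -0.1733] [ 475.8 -132.2]
[-0.0204, -0.0003, 0.0012, -0.1733] [ 487.9 -148.7]
[-0.0204, -0.0003, 0.0012, -0.1733] [ 502.7 -162.9]
[-0.0204, -0.0003, 0.0012, -0.1733] [ 519.6 -174.4]
[-0.0204, -0.0003, 0.0012, -0.1733] [ 538.3 -182.7]
[-0.0204, -0.0003, 0.0012, -0.1733] [ 558.2 -187.7]
[-0.0204, -0.0003, 0.0012, -0.1733] [ 578.6 -189.2]
```

Request:
step_arm([
  [1,-0.009,0,-0.003,0],
  [1,-0.01,0,-0.001,-0.05],
  [1,-0.012,0,0.0005,-0.1],
  [1,-0.012,0,0.0005,-0.1],
  [1,-0.012,0,0.0005,-0.1],
  [1,-0.012,0,0.0005,-0.1],
  [1,-0.012,0,0.0005,-0.1],
])

```text
t: 10.65
tcp_pos: [459.4, -88.4, 63.4]
tcp_rot: [-1.045, -1.329, 1.379]
ft_force: [-0.4, -0.5, -0.4]
gripper_width: -0.1
```

```bash
python3 s4.py 6
python3 - <<'E'
from h import *
o=ctrl.get_obs();p=np.array(o["tcp_pos"])[:2];d=p-np.array([577,-71]);r=np.hypot(*d);print("r",r,"pin angle",np.arctan2(d[1],d[0])%6.283+np.arcsin(17/r))
E
python3 arc.py 14 3.3 4.87 17
```

```text
pot ('scene', 0.83, array([ 642.6, -151.8])) ('top', 0.9, array([ 648.9, -145.8]))
bay ('scene', 0.65, array([ 646.4, -140.4]))
keeper_pin ('scene', 0.7, array([ 465.9, -101.4]))
keeper_pivot ('scene', 0.75, array([574.2, -70. ])) ('top', 0.66, array([ 616.3, -138.8]))
r 118.43769360699294 pin angle 3.4139068101955505
at [459.5 -86.2  62.7] phi -2.93 F [ 0.7 -0.7 -0.9] t 11.15
[0.0002, -0.0002, -0.0002, -0.0586] [459.7 -85.9]
[-0.0132, -0.0002, 0.0012, -0.1121] [462.1 -98.9]
[-0.0132, -0.0002, 0.0012, -0.1121] [ 466.  -111.6]
[-0.0132, -0.0002, 0.0012, -0.1121] [ 471.2 -123.8]
[-0.0132, -0.0002, 0.0012, -0.1121] [ 477.8 -135.3]
[-0.0132, -0.0002, 0.0012, -0.1121] [ 485.6 -146. ]
[-0.0132, -0.0002, 0.0012, -0.1121] [ 494.6 -155.7]
[-0.0132, -0.0002, 0.0012, -0.1121] [ 504.6 -164.4]
[-0.0132, -0.0002, 0.0012, -0.1121] [ 515.5 -172. ]
[-0.0132, -0.0002, 0.0012, -0.1121] [ 527.2 -178.2]
[-0.0132, -0.0002, 0.0012, -0.1121] [ 539.5 -183.1]
[-0.0132, -0.0002, 0.0012, -0.1121] [ 552.2 -186.6]
[-0.0132, -0.0002, 0.0012, -0.1121] [ 565.3 -188.7]
[-0.0132, -0.0002, 0.0012, -0.1121] [ 578.6 -189.2]
```

View pics/cs6.png

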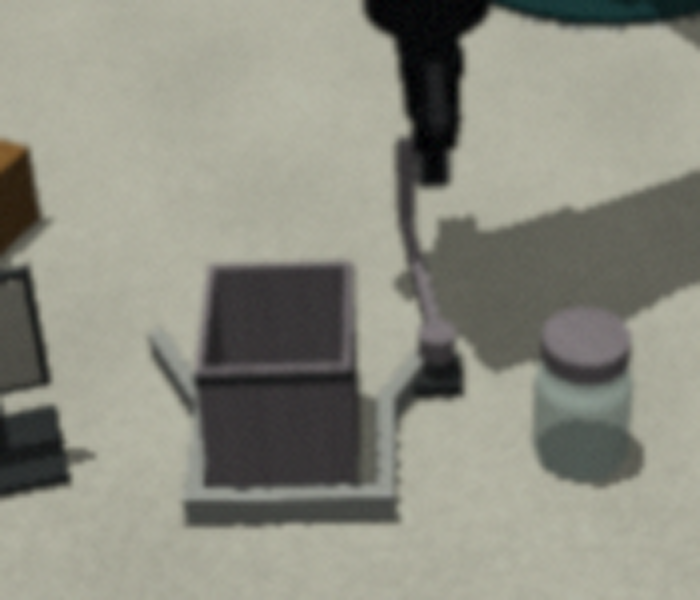

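```bash
python3 arc.py 13 3.40 4.80 17 | head -4
```

```text
at [459.5 -86.2  62.7] phi -2.93 F [ 0.7 -0.7 -0.9] t 11.15
[-0.011, -0.0003, 0.0002, -0.1541] [461.7 -97. ]
[-0.0127, -0.0003, 0.0011, -0.1077] [ 465.1 -109.3]
[-0.0127, -0.0003, 0.0011, -0.1077] [ 469.9 -121.1]
```

Request:
step_arm([
  [1,-0.011,0,0.0005,-0.12],
  [1,-0.012,0,0.001,-0.1],
  [1,-0.012,0,0.001,-0.1],
  [1,-0.012,0,0.001,-0.1],
  [1,-0.012,0,0.001,-0.1],
  [1,-0.012,0,0.001,-0.1],
  [1,-0.012,0,0.001,-0.1],
])

```text
t: 11.85
tcp_pos: [496.4, -157.8, 58.7]
tcp_rot: [-0.522, -1.84, 1.86]
ft_force: [-0.0, 0.9, 0.3]
gripper_width: 0.1
```

```bash
cat > s5.py <<'E'
from h import *
o=ctrl.get_obs();p=np.array(o["tcp_pos"])[:2];d=p-np.array([577,-71]);r=np.hypot(*d);a=np.arctan2(d[1],d[0])%6.283+np.arcsin(17/r);print("r",r,"pin angle",a)
cv2.imwrite("pics/k.png",cv2.resize(ctrl.grab_frame("scene")[180:330,170:345],None,fx=4,fy=4,interpolation=2))
E
python3 s5.py;python3 arc.py 6 4.2 4.87 17
```

```text
r 118.46698309182503 pin angle 4.10767632359674
at [ 497.5 -159.2   59. ] phi -2.174 F [-1.6 -1.3 -0.5] t 11.9
[-0.0223, -0.0012, 0.0003, -0.2028] [ 515.7 -172.1]
[-0.0131, -0.0012, 0.0012, -0.1117] [ 527.4 -178.3]
[-0.0131, -0.0012, 0.0012, -0.1117] [ 539.6 -183.2]
[-0.0131, -0.0012, 0.0012, -0.1117] [ 552.4 -186.6]
[-0.0131, -0.0012, 0.0012, -0.1117] [ 565.4 -188.7]
[-0.0131, -0.0012, 0.0012, -0.1117] [ 578.6 -189.2]
```

View pics/k.png

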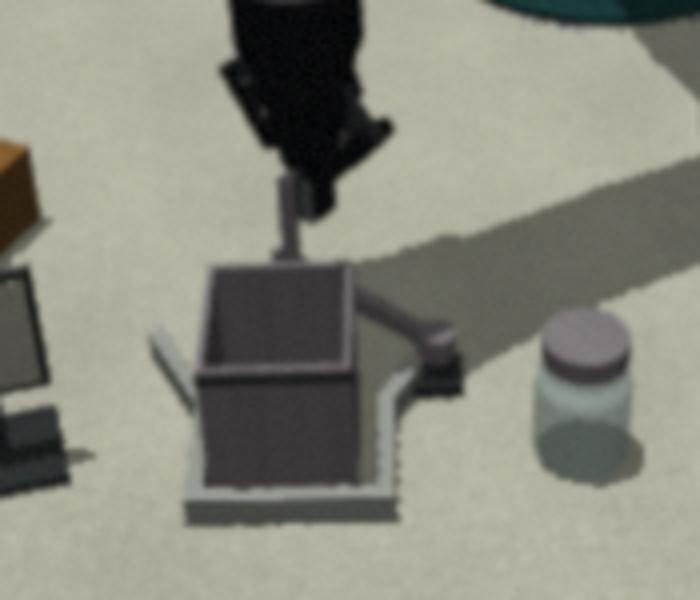

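Request:
step_arm([
  [1,-0.012,0,0.0005,-0.13],
  [1,-0.012,0,0.001,-0.12],
  [1,-0.012,0,0.001,-0.11],
  [1,-0.012,0,0.001,-0.11],
  [1,-0.011,0,0.001,-0.1],
  [1,-0.009,0,0.001,-0.1],
])

```text
t: 12.5
tcp_pos: [561.2, -185.9, 56.0]
tcp_rot: [-0.15, 2.221, -2.202]
ft_force: [-0.8, 0.3, 9.8]
gripper_width: -0.1
```

```bash
python3 s5.py;python3 arc.py 3 4.8 4.87 17
```

```text
r 115.9531551022182 pin angle 4.722776612495651
at [ 562.4 -185.9   56.1] phi -1.488 F [0.7 0.5 7.7] t 12.55
[-0.0103, -0.0033, 0.0041, -0.0286] [ 573.1 -189.2]
[-0.0027, -0.0033, 0.0004, -0.0233] [ 575.8 -189.2]
[-0.0027, -0.0033, 0.0004, -0.0233] [ 578.6 -189.2]
```

View pics/k.png

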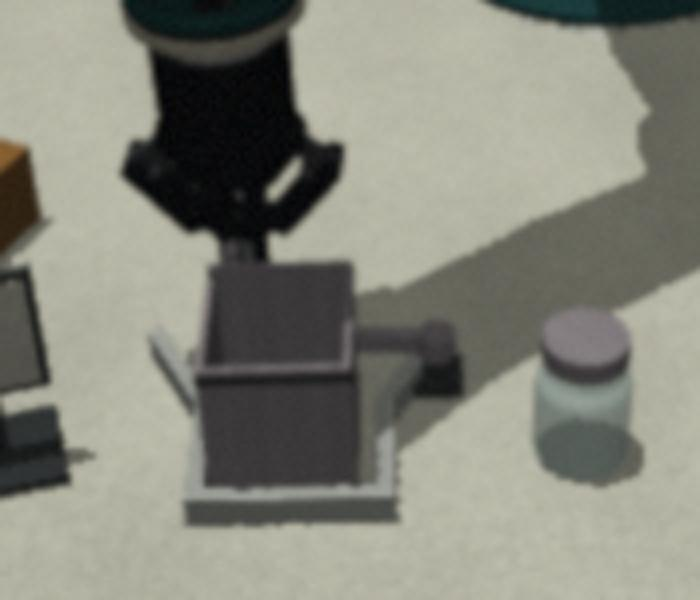

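Request:
step_arm([
  [1,0,-0.008,0.002,0.0],
  [1,-0.004,-0.003,0.001,-0.02],
  [1,-0.004,0,0.0005,-0.02],
  [1,-0.003,0,0,-0.02],
])

```text
t: 12.95
tcp_pos: [573.2, -187.9, 66.8]
tcp_rot: [-0.222, 2.188, -2.166]
ft_force: [-20.1, -4.8, 9.2]
gripper_width: -0.3
```

```bash
python3 s5.py;python3 arc.py 3 4.8 4.87 17
```

```text
r 116.98486218427742 pin angle 4.825902237632843
at [ 572.8 -188.2   66.7] phi -1.43 F [-11.3  -2.2   6.8] t 13.0
[-0.0001, 0.0002, 0.001, 0.0302] [ 573.1 -189.2]
[-0.0027, 0.0002, 0.0004, -0.0233] [ 575.8 -189.2]
[-0.0027, 0.0002, 0.0004, -0.0233] [ 578.6 -189.2]
```

View pics/k.png

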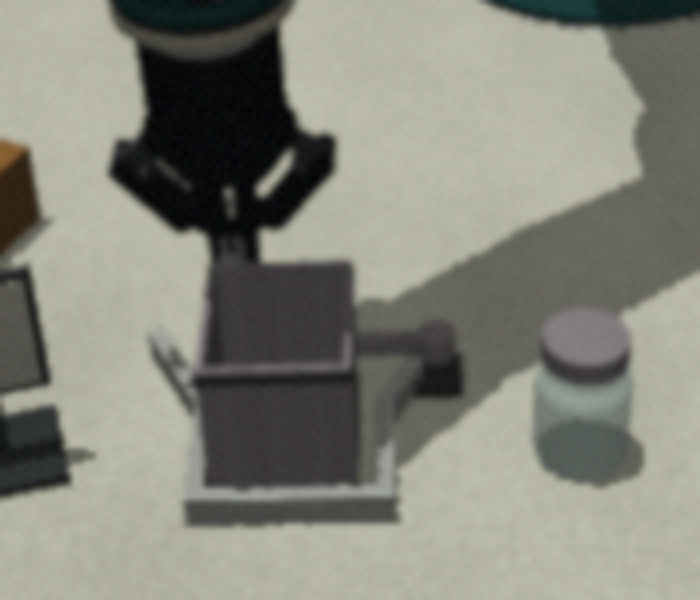

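Request:
step_arm([
  [1,-0.003,0,0,0],
  [1,-0.002,0,0,0],
])

```text
t: 13.2
tcp_pos: [572.8, -188.6, 65.8]
tcp_rot: [-0.234, 2.195, -2.17]
ft_force: [-16.4, -1.8, 9.6]
gripper_width: -0.5
```

Request:
step_arm([
  [1,0.005,-0.002,0,0],
  [1,0.012,-0.01,0,0],
  [0.5,0.015,-0.03,-0.01,0],
  [-0.2,0.01,-0.035,-0.03,0],
  [-0.2,0,-0.035,-0.04,0],
  [-0.2,0,-0.03,-0.045,0],
  [-0.2,0,-0.03,-0.045,0],
  [-0.2,0,-0.03,-0.045,0],
])

```text
t: 14.0
tcp_pos: [510.9, 2.4, 268.8]
tcp_rot: [-0.229, 2.205, -2.175]
ft_force: [1.6, 0.8, -0.1]
gripper_width: 51.2
```

```bash
python3 s4.py 7;python3 plan.py 5 -0.2 542 302 270 -1.41
```

```text
pot ('scene', 0.97, array([ 655.2, -142.8])) ('top', 0.61, array([ 634.5, -142.4]))
bay ('scene', 0.62, array([ 646.3, -148.1])) ('top', 0.67, array([ 648.6, -148.8]))
keeper_pin ('top', 0.27, array([582.5, -71.5]))
keeper_pivot ('scene', 0.48, array([573.9, -71.2])) ('top', 0.54, array([584.7, -72.2]))
at [5.117e+02 2.000e-01 2.666e+02] phi -1.443 F [ 0.2  0.1 -0.2] w 51.2 t 14.5
[[-0.2,-0.0137,-0.0007,-0.0591,-0.0066],[-0.2,-0.0141,-0.0007,-0.059,-0.0066],[-0.2,-0.0145,-0.0007,-0.0589,-0.0066],[-0.2,-0.0149,-0.0007,-0.0588,-0.0066],[-0.2,-0.0153,-0.0007,-0.0587,-0.0066]]
```

View pics/cs7.png

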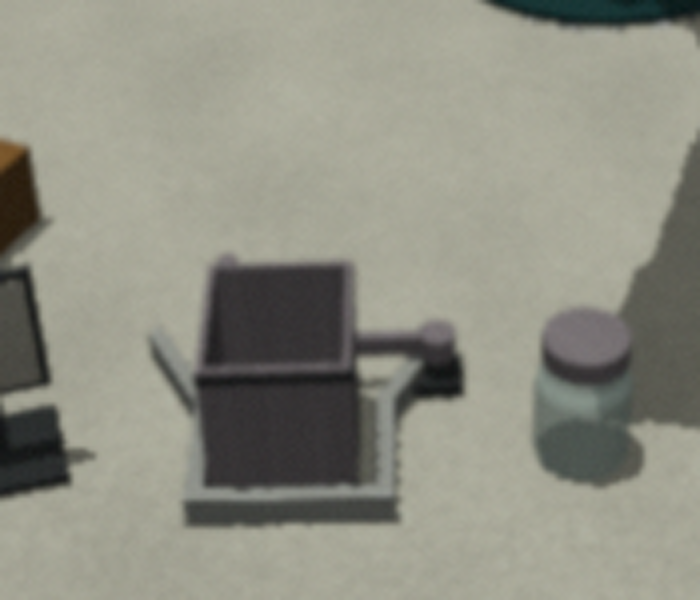

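View pics/top_7.png

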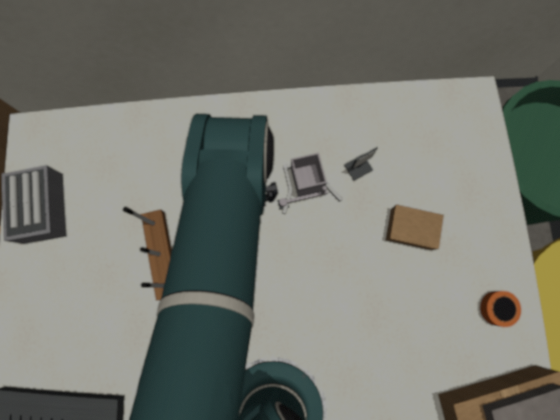

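Run:
```python
import cv2
a=cv2.imread("pics/top_7.png")[140:220,265:385];cv2.imwrite("pics/ct7.png",cv2.resize(a,None,fx=6,fy=6,interpolation=2))
a=cv2.imread("pics/top_0.png")[190:310,110:200];b=cv2.imread("pics/scene_0.png")[155:290,380:490]
cv2.imwrite("pics/rk.png",cv2.hconcat([cv2.resize(a,(360,480),interpolation=2),cv2.resize(b,(391,480),interpolation=2)]))
```

```text
(no output)
```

View pics/ct7.png

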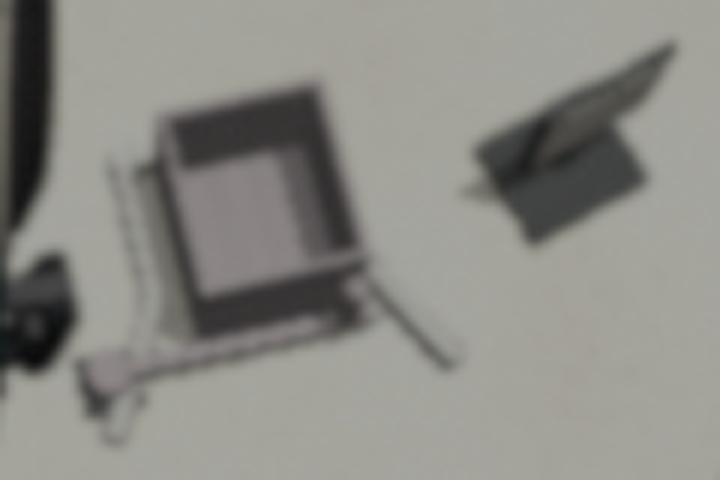

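View pics/rk.png

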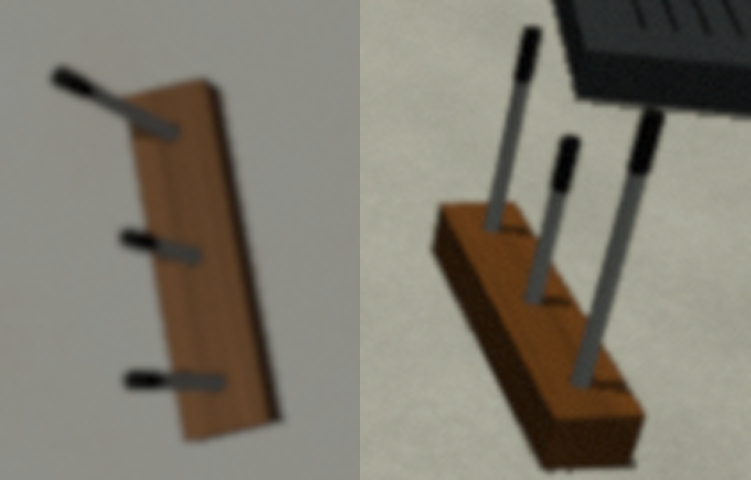

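```bash
cat > s6.py <<'E'
from h import *
from scipy.optimize import least_squares
Tp=lambda x,y:[(x+.5)/6-.5+265,(y+.5)/6-.5+140]
a=onz("top",Tp(150,368),30);b=onz("top",Tp(340,330),30);print("bar ang",np.arctan2(*(b-a)[[1,0]])+np.pi/2)
c=[onz("top",Tp(*q),100) for q in((160,115),(320,82),(362,258),(205,295))]
print(np.round(c,1),"pot ctr",np.mean(c,0)); print(np.arctan2(*(c[1]-c[0])[[1,0]])+np.pi/2,np.arctan2(*(c[1]-c[2])[[1,0]]))
# tube positions
Q=lambda x,y:[110+(x+.5)/4-.5,190+(y+.5)/4-.5]
P=lambda x,y:[380+(x-360+.5)/3.555-.5,155+(y+.5)/3.555-.5]
for n,t,s,z in(("long",(65,77),(652,115),245),("short",(130,238),(571,142),175),("mid",(135,380),(532,33),210)):
    print(n,onz("top",Q(*t),z),onz("scene",P(*s),z),tri(P(*s),Q(*t)))
for n,t,s in(("long",(175,133),(580,386)),("short",(197,258),(534,303)),("mid",(222,382),(492,233))):
    print(n,onz("top",Q(*t),45),onz("scene",P(*s),45))
E
python3 s6.py
```

```text
bar ang 0.12135283668430263
[[ 680.6 -104.9  100. ]
 [ 690.7 -180.3  100. ]
 [ 605.  -191.   100. ]
 [ 593.4 -118.   100. ]] pot ctr [ 642.4251784  -148.53938984  100.        ]
0.13308331662906325 0.12429227825777564
long [541.31409374 299.75659508 245.        ] [546.10628701 300.39607632 245.        ] (array([542.01838143, 301.36673854, 242.60808117]), np.float64(1.2198916685693022))
short [452.3239432  286.49402805 175.        ] [458.57028089 286.97250857 175.        ] (array([452.83894097, 288.29508744, 171.60537585]), np.float64(1.108281277991509))
mid [363.88124742 272.14242052 210.        ] [371.6791816 271.9708171 210.       ] (array([364.05227304, 273.78539287, 206.30508448]), np.float64(0.6188447390252294))
long [541.36704399 299.70529008  45.        ] [547.01195339 300.94063989  45.        ]
short [451.2668356  285.41039369  45.        ] [458.6361312  287.86773428  45.        ]
mid [364.38230753 269.8246332   45.        ] [372.70298062 272.90877804  45.        ]
```

```bash
python3 plan.py 9 -0.2 542.5 300.5 275 -1.42
```

```text
at [5.117e+02 2.000e-01 2.666e+02] phi -1.443 F [ 0.2  0.1 -0.2] w 51.2 t 14.5
[[-0.2,-0.0077,-0.0009,-0.0327,-0.0025],[-0.2,-0.0077,-0.0009,-0.0326,-0.0025],[-0.2,-0.0078,-0.0009,-0.0326,-0.0025],[-0.2,-0.0079,-0.0009,-0.0326,-0.0025],[-0.2,-0.008,-0.0009,-0.0326,-0.0025],[-0.2,-0.0081,-0.0009,-0.0326,-0.0025],[-0.2,-0.0081,-0.0009,-0.0325,-0.0025],[-0.2,-0.0082,-0.0009,-0.0325,-0.0025],[-0.2,-0.0083,-0.0009,-0.0325,-0.0025]]
```

Request:
step_arm([
  [-0.2,-0.008,-0.002,-0.032,-0.0025],
  [-0.2,-0.008,-0.002,-0.033,-0.0025],
  [-0.2,-0.008,-0.002,-0.033,-0.0025],
  [-0.2,-0.008,-0.002,-0.033,-0.0025],
  [-0.2,-0.008,-0.002,-0.033,-0.0025],
  [-0.2,-0.008,-0.001,-0.033,-0.0025],
  [-0.2,-0.008,-0.001,-0.032,-0.0025],
  [-0.2,-0.008,-0.001,-0.028,-0.0025],
  [-0.2,-0.007,0,-0.02,-0.0025],
])

```text
t: 15.4
tcp_pos: [548.7, 285.4, 275.6]
tcp_rot: [-0.242, 2.201, -2.179]
ft_force: [-0.3, -0.4, 0.6]
gripper_width: 51.2
```

```bash
python3 plan.py 6 -0.2 542.5 300.5 213 -1.42
```

```text
at [548.7 285.4 275.6] phi -1.436 F [-0.3 -0.4  0.6] w 51.2 t 15.4
[[-0.2,0.0007,0.0104,-0.0026,-0.0027],[-0.2,0.0007,0.0104,-0.0026,-0.0027],[-0.2,0.0007,0.0104,-0.0026,-0.0027],[-0.2,0.0007,0.0104,-0.0026,-0.0027],[-0.2,0.0007,0.0104,-0.0026,-0.0027],[-0.2,0.0007,0.0104,-0.0026,-0.0027]]
```

Request:
step_arm([
  [-0.2,0.004,0,-0.012,-0.005],
  [-0.2,0.001,0.002,-0.004,-0.005],
  [-0.2,0,0.012,0,-0.003],
  [-0.2,0,0,0,0],
])

```text
t: 15.8
tcp_pos: [539.7, 300.6, 259.2]
tcp_rot: [-0.259, 2.192, -2.174]
ft_force: [0.6, -0.3, -0.2]
gripper_width: 51.1
```

```bash
cat > s7.py <<'E'
import sys
from h import *
k=sys.argv[1]
x0,y0,w,h=[int(v) for v in sys.argv[2:6]]
im=ctrl.grab_frame("scene")
o=ctrl.get_obs();p=np.array(o["tcp_pos"]);print(np.round(proj("scene",p),1))
f=min(760/w,580/h);cv2.imwrite(f"pics/{k}.png",cv2.resize(im[y0:y0+h,x0:x0+w],None,fx=f,fy=f,interpolation=2))
E
python3 plan.py 6 -0.2 542.5 300.5 213 -1.42;python3 s7.py g1 370 110 140 110
```

```text
at [539.7 300.6 259.2] phi -1.422 F [ 0.6 -0.3 -0.2] w 51.1 t 15.8
[[-0.2,-0.0005,0.0077,0.0001,-0.0004],[-0.2,-0.0005,0.0077,0.0001,-0.0004],[-0.2,-0.0005,0.0077,0.0001,-0.0004],[-0.2,-0.0005,0.0077,0.0001,-0.0004],[-0.2,-0.0005,0.0077,0.0001,-0.0004],[-0.2,-0.0005,0.0077,0.0001,-0.0004]]
[[462.8 179. ]]
```

View pics/g1.png

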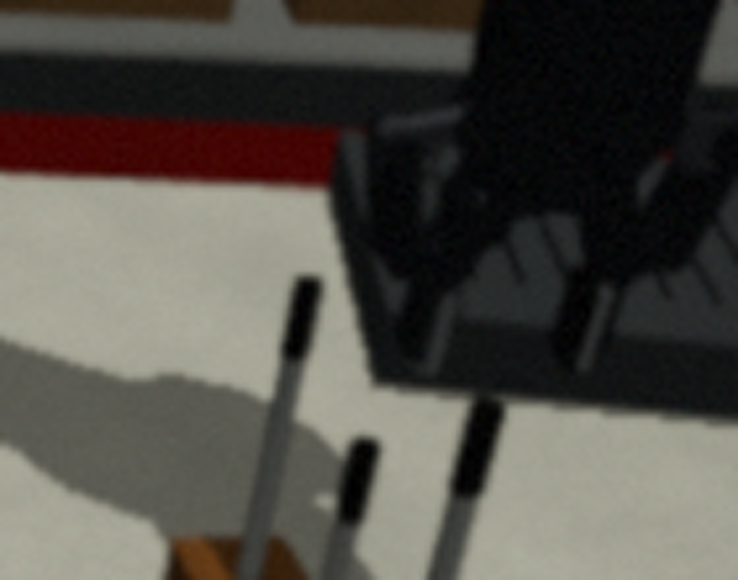

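Request:
step_arm([
  [-0.2,-0.002,0.004,0.002,0],
  [-0.2,0,0.011,0.001,0],
  [-0.2,0,0.011,0,0],
  [-0.2,0,0.011,0,0],
  [-0.2,0,0.008,0,0],
  [-0.2,0,0,0,0],
])

```text
t: 16.45
tcp_pos: [538.9, 295.1, 211.0]
tcp_rot: [-0.254, 2.194, -2.175]
ft_force: [-0.6, -0.2, 0.2]
gripper_width: 51.1
```

```bash
python3 plan.py 6 -0.2 542.5 300.5 213 -1.42;python3 s7.py g2 370 110 140 110
```

```text
at [538.9 295.1 211. ] phi -1.426 F [-0.6 -0.2  0.2] w 51.1 t 16.45
[[-0.2,-0.0007,-0.0003,-0.0008,-0.001],[-0.2,-0.0007,-0.0003,-0.0008,-0.001],[-0.2,-0.0007,-0.0003,-0.0008,-0.001],[-0.2,-0.0007,-0.0003,-0.0008,-0.001],[-0.2,-0.0007,-0.0003,-0.0008,-0.001],[-0.2,-0.0007,-0.0003,-0.0008,-0.001]]
[[454.7 199.1]]
```

View pics/g2.png

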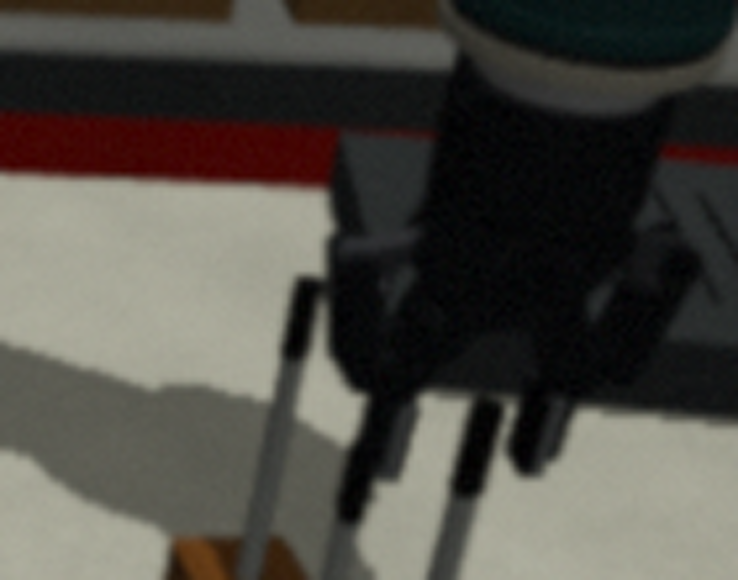

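Request:
step_arm([
  [-0.2,-0.003,0,-0.004,0],
  [0.3,0,0,0,0],
  [1,0,0,0,0],
  [1,0,0,0,0],
  [1,0,0,0,0],
  [1,0,0,0,0],
  [1,0,0,0,0],
])

```text
t: 17.2
tcp_pos: [542.5, 300.5, 212.9]
tcp_rot: [-0.251, 2.194, -2.173]
ft_force: [0.2, 0.2, -0.2]
gripper_width: 12.7
```

```bash
python3 plan.py 6 1 542.5 300.5 213 -1.42;python3 s7.py g3 370 110 140 110
```

```text
at [542.5 300.5 212.9] phi -1.426 F [ 0.2  0.2 -0.2] w 12.7 t 17.2
[[1.0,-0.0,-0.0,-0.0,-0.001],[1.0,-0.0,-0.0,-0.0,-0.001],[1.0,-0.0,-0.0,-0.0,-0.001],[1.0,-0.0,-0.0,-0.0,-0.001],[1.0,-0.0,-0.0,-0.0,-0.001],[1.0,-0.0,-0.0,0.0,-0.001]]
[[457.8 199.6]]
```

View pics/g3.png

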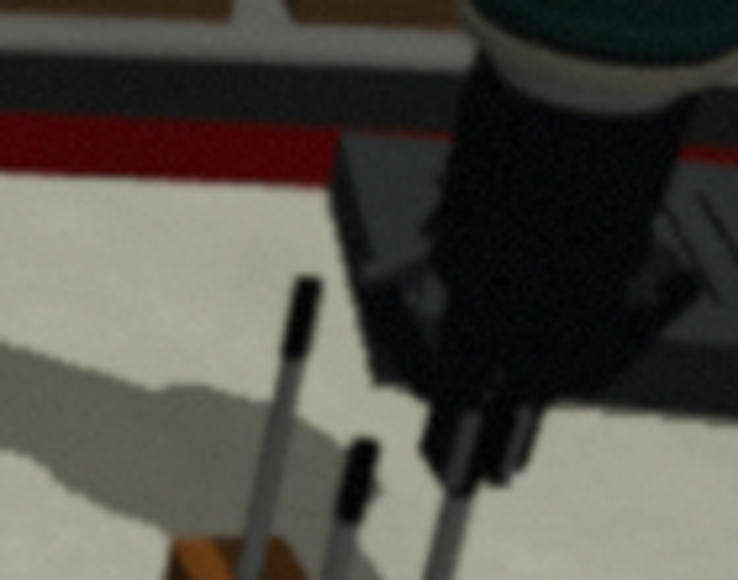

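Request:
step_arm([
  [1,0,-0.008,0,0],
  [1,0,-0.015,0,0],
  [1,0,-0.02,0,0],
  [1,0,-0.03,0,0],
  [1,0,-0.03,0,0],
  [1,0,-0.03,0,0],
  [1,0,-0.008,0,0],
])

```text
t: 17.95
tcp_pos: [554.7, 299.0, 364.7]
tcp_rot: [-0.249, 2.194, -2.173]
ft_force: [0.6, -1.1, -0.6]
gripper_width: 12.5
```

```bash
python3 plan.py 16 1 664 -138.5 350 -1.43;python3 s7.py g4 370 60 160 220
```

```text
at [554.7 299.  364.7] phi -1.427 F [ 0.6 -1.1 -0.6] w 12.5 t 17.95
[[1.0,-0.0028,0.0009,0.028,0.0002],[1.0,-0.0028,0.0009,0.028,0.0002],[1.0,-0.0028,0.0009,0.028,0.0002],[1.0,-0.0029,0.0009,0.028,0.0002],[1.0,-0.0029,0.0009,0.028,0.0002],[1.0,-0.0029,0.0009,0.028,0.0002],[1.0,-0.0029,0.0009,0.028,0.0002],[1.0,-0.0029,0.0009,0.028,0.0002],[1.0,-0.0029,0.0009,0.028,0.0002],[1.0,-0.0029,0.0009,0.028,0.0002],[1.0,-0.0029,0.0009,0.028,0.0002],[1.0,-0.0029,0.0009,0.028,0.0002],[1.0,-0.0029,0.0009,0.028,0.0002],[1.0,-0.0029,0.0009,0.028,0.0002],[1.0,-0.0029,0.0009,0.028,0.0002],[1.0,-0.0029,0.0009,0.028,0.0002]]
[[476.8 133.2]]
```

View pics/g4.png

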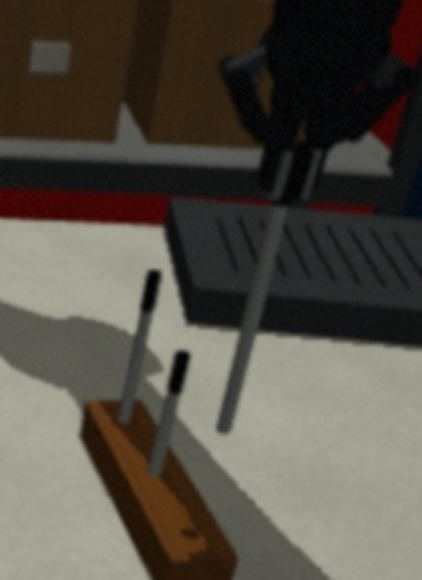

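Request:
step_arm([
  [1,-0.003,0,0.02,0],
  [1,-0.003,0.001,0.028,0],
  [1,-0.003,0.001,0.028,0],
  [1,-0.003,0.001,0.028,0],
  [1,-0.003,0.001,0.028,0],
  [1,-0.003,0.001,0.028,0],
  [1,-0.003,0.001,0.028,0],
  [1,-0.003,0.001,0.028,0],
  [1,-0.003,0.001,0.028,0],
  [1,-0.003,0.001,0.028,0],
  [1,-0.003,0.001,0.028,0],
  [1,-0.003,0.001,0.028,0],
  [1,-0.003,0.001,0.028,0],
  [1,-0.003,0.001,0.025,0],
  [1,-0.003,0,0.018,0],
  [1,0,0,0.01,0],
])

```text
t: 19.6
tcp_pos: [656.2, -112.3, 335.6]
tcp_rot: [-0.265, 2.197, -2.174]
ft_force: [0.1, -0.2, -0.7]
gripper_width: 12.1
```

```bash
python3 plan.py 4 1 664 -138.5 350 -1.43;python3 - <<'E'
from h import *
p=np.array(ctrl.get_obs()["tcp_pos"]);print("expect bottom px",proj("scene",p-[0,0,202.9]))
E
python3 s7.py g5 170 70 200 240
```

```text
at [ 656.2 -112.3  335.6] phi -1.423 F [ 0.1 -0.2 -0.7] w 12.1 t 19.6
[[1.0,-0.001,-0.0036,0.0068,0.0019],[1.0,-0.001,-0.0036,0.0068,0.0019],[1.0,-0.001,-0.0036,0.0068,0.0019],[1.0,-0.001,-0.0036,0.0068,0.0019]]
expect bottom px [[253.95262762 251.11540115]]
[[248.3 160.1]]
```

View pics/g5.png

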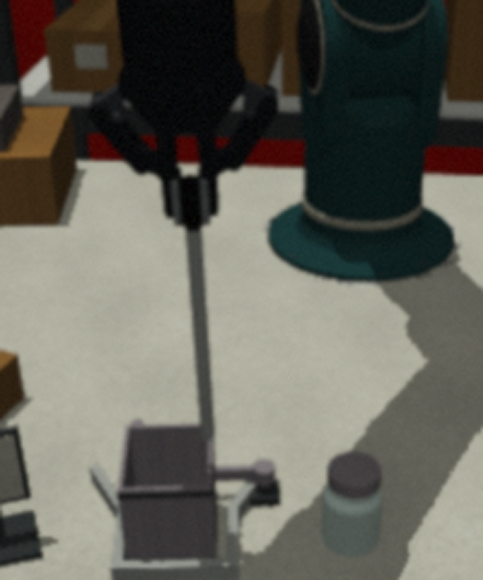

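Request:
step_arm([
  [1,-0.002,-0.002,0.01,0],
  [1,-0.002,-0.002,0.01,0.003],
  [1,-0.001,-0.001,0.006,0.003],
  [1,0,0,0,0],
])

```text
t: 20.05
tcp_pos: [665.8, -138.5, 340.1]
tcp_rot: [-0.259, 2.2, -2.178]
ft_force: [0.4, -0.3, -0.5]
gripper_width: 12.4
```

```bash
python3 plan.py 4 1 664 -138.5 235 -1.43;python3 - <<'E'
from h import *
p=np.array(ctrl.get_obs()["tcp_pos"]);print("expect bottom px",proj("scene",p-[0,0,202.9]),proj("top",p-[0,0,202.9]))
cv2.imwrite("pics/top_8.png",ctrl.grab_frame("top"))
E
python3 s7.py g6 170 70 200 240
```

```text
at [ 665.8 -138.5  340.1] phi -1.429 F [ 0.4 -0.3 -0.5] w 12.4 t 20.05
[[1.0,0.0004,0.0263,-0.0001,0.0004],[1.0,0.0004,0.0263,-0.0001,0.0004],[1.0,0.0004,0.0263,-0.0001,0.0004],[1.0,0.0004,0.0263,-0.0001,0.0004]]
expect bottom px [[240.20248838 251.40735205]] [[304.44206558 158.54911442]]
[[233.7 159.7]]
```

View pics/g6.png

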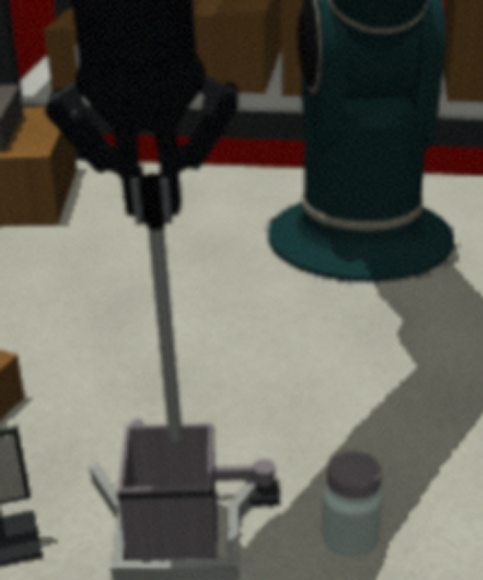

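View pics/top_8.png

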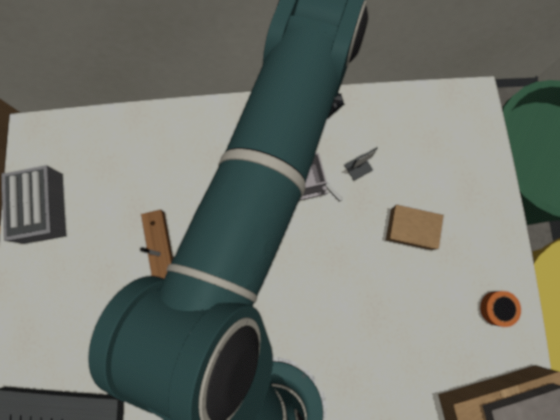

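Request:
step_arm([
  [1,0,0.01,0,0],
  [1,0,0.015,0,0],
  [1,0,0.01,0,0],
  [1,0,0,0,0],
])

```text
t: 20.55
tcp_pos: [662.1, -135.3, 302.3]
tcp_rot: [-0.263, 2.2, -2.174]
ft_force: [-0.7, 0.2, -0.9]
gripper_width: 12.2
```

```bash
python3 plan.py 4 1 664 -138.5 235 -1.43;python3 s7.py g7 200 200 110 100
```

```text
at [ 662.1 -135.3  302.3] phi -1.425 F [-0.7  0.2 -0.9] w 12.2 t 20.55
[[1.0,-0.0004,0.0168,0.0009,0.0012],[1.0,-0.0004,0.0168,0.0009,0.0012],[1.0,-0.0004,0.0168,0.0009,0.0012],[1.0,-0.0004,0.0168,0.0009,0.0012]]
[[236.7 177.6]]
```

View pics/g7.png

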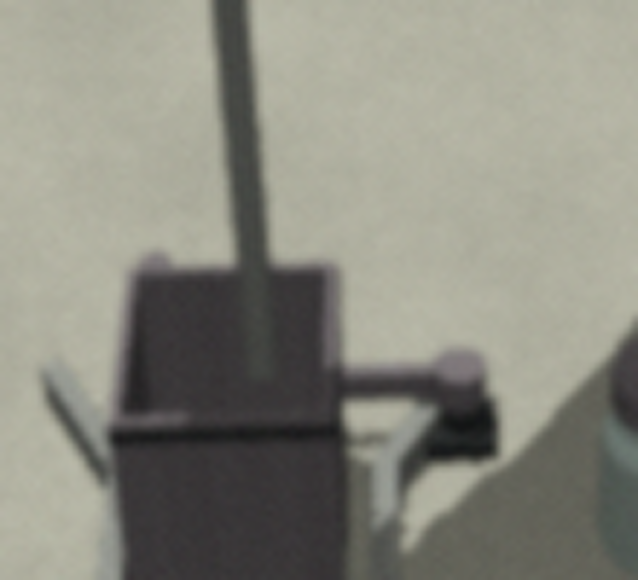

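Request:
step_arm([
  [1,-0.001,0.012,0.001,0],
  [1,-0.001,0.015,0.001,0],
  [1,-0.001,0.015,0.001,0],
  [1,-0.001,0.015,0.001,0],
  [1,0,0.01,0,0],
  [1,0,0.005,0,0],
  [1,0,0,0,0],
])

```text
t: 21.3
tcp_pos: [659.8, -138.5, 224.1]
tcp_rot: [-0.263, 2.2, -2.174]
ft_force: [0.7, -0.6, 0.0]
gripper_width: 12.3
```

```bash
python3 plan.py 4 1 664 -138.5 211 -1.43;python3 s7.py g8 180 160 130 140
```

```text
at [ 659.8 -138.5  224.1] phi -1.425 F [ 0.7 -0.6  0. ] w 12.3 t 21.3
[[1.0,-0.001,0.0033,0.0001,0.0012],[1.0,-0.001,0.0033,0.0001,0.0012],[1.0,-0.001,0.0033,0.0001,0.0012],[1.0,-0.001,0.0033,0.0001,0.0012]]
[[237.9 213.5]]
```

View pics/g8.png

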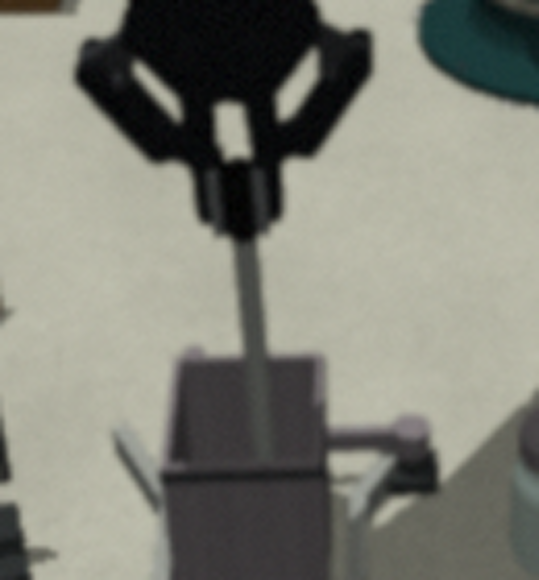

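Request:
step_arm([
  [1,-0.002,0.005,0,0],
  [1,-0.002,0.004,0,0],
  [1,-0.001,0.003,0,0],
  [1,0,0,0,0],
])

```text
t: 21.75
tcp_pos: [664.9, -137.8, 212.6]
tcp_rot: [-0.26, 2.198, -2.174]
ft_force: [-0.5, 0.2, -0.7]
gripper_width: 11.9
```

Request:
step_arm([
  [1,0,0.0015,0,0],
  [1,0,0,0,0],
])

```text
t: 21.95
tcp_pos: [664.8, -137.9, 211.1]
tcp_rot: [-0.26, 2.197, -2.174]
ft_force: [0.0, -0.3, -1.0]
gripper_width: 12.0
```

Request:
step_arm([
  [1,0,0.0015,0,0],
  [1,0,0,0,0],
])

```text
t: 22.15
tcp_pos: [664.8, -137.9, 209.8]
tcp_rot: [-0.259, 2.197, -2.174]
ft_force: [-0.3, 0.0, -0.7]
gripper_width: 12.4
```

Request:
step_arm([
  [1,0,0.002,0,0],
  [1,0,0,0,0],
])

```text
t: 22.35
tcp_pos: [665.6, -138.4, 209.9]
tcp_rot: [-0.255, 2.195, -2.173]
ft_force: [-1.1, 0.1, -0.9]
gripper_width: 12.2
```

Request:
step_arm([
  [1,0,0.0025,0,0],
  [1,0,0,0,0],
])

```text
t: 22.55
tcp_pos: [666.7, -138.9, 209.9]
tcp_rot: [-0.251, 2.192, -2.172]
ft_force: [0.0, -0.6, -1.1]
gripper_width: 12.4
```

Request:
step_arm([
  [0.45,0,0,0.004,0],
  [0.42,0,0,0.006,0],
  [0.42,0,0,0.007,0],
  [0.42,0,0.001,0.007,0],
  [0.42,0,0.001,0.007,0],
  [0.42,0,0.001,0.007,0],
])

```text
t: 23.15
tcp_pos: [672.0, -179.4, 205.2]
tcp_rot: [-0.252, 2.192, -2.172]
ft_force: [0.5, -0.8, -0.1]
gripper_width: 24.5
```

```bash
python3 plan.py 4 1 664 -138.5 211 -1.43;python3 s7.py g9 180 160 130 140
```

```text
at [ 672.  -179.4  205.2] phi -1.424 F [ 0.5 -0.8 -0.1] w 24.5 t 23.15
[[1.0,0.0005,-0.0014,-0.0104,0.0014],[1.0,0.0005,-0.0014,-0.0104,0.0014],[1.0,0.0005,-0.0014,-0.0104,0.0014],[1.0,0.0005,-0.0014,-0.0104,0.0014]]
[[215.8 224. ]]
```

View pics/g9.png

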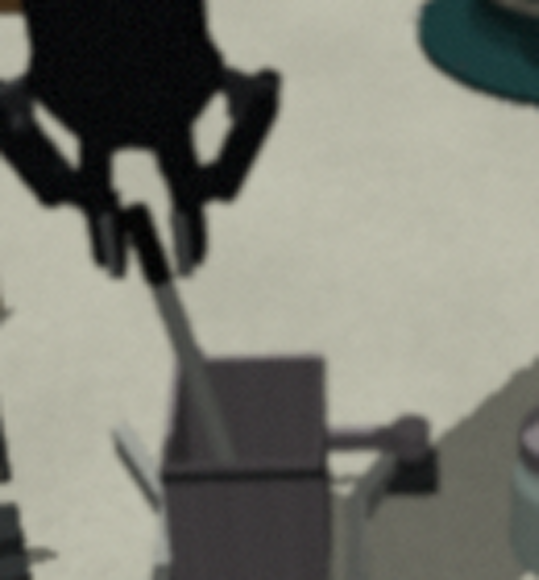

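Request:
step_arm([
  [0.42,0,0.001,0.006,0],
  [0.42,0,0.001,0.006,0],
  [0.42,0,0,0,0],
])

```text
t: 23.5
tcp_pos: [673.2, -194.3, 202.3]
tcp_rot: [-0.251, 2.193, -2.175]
ft_force: [-0.1, 0.8, -0.1]
gripper_width: 25.1
```

```bash
python3 plan.py 4 1 664 -138.5 211 -1.43;python3 s7.py g10 180 160 130 140
```

```text
at [ 673.2 -194.3  202.3] phi -1.426 F [-0.1  0.8 -0.1] w 25.1 t 23.5
[[1.0,0.0003,-0.0022,-0.0141,0.0009],[1.0,0.0003,-0.0022,-0.0141,0.0009],[1.0,0.0003,-0.0022,-0.0141,0.0009],[1.0,0.0003,-0.0022,-0.0141,0.0009]]
[[209.1 225.2]]
```

View pics/g10.png

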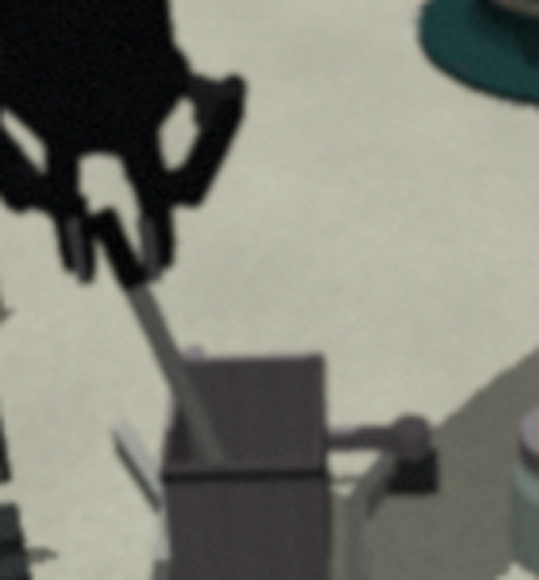

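Request:
step_arm([
  [0.36,0,0,0,0],
  [0.3,0,0,0,0],
  [0.24,0,0,0,0],
  [0.18,0,0,0,0],
  [0.1,0,0,0,0],
  [0,0,0,0,0],
  [-0.15,0,0,0,0],
  [-0.3,0,0,0,0],
  [-0.3,0,0,0,0],
])

```text
t: 24.45
tcp_pos: [673.7, -192.4, 202.7]
tcp_rot: [-0.252, 2.192, -2.172]
ft_force: [-0.2, 0.2, 0.9]
gripper_width: 55.1
```

```bash
python3 plan.py 4 1 664 -138.5 211 -1.43;python3 s7.py g11 180 160 130 140
```

```text
at [ 673.7 -192.4  202.7] phi -1.424 F [-0.2  0.2  0.9] w 55.1 t 24.45
[[1.0,0.0004,-0.0021,-0.0137,0.0015],[1.0,0.0004,-0.0021,-0.0137,0.0015],[1.0,0.0005,-0.0021,-0.0137,0.0015],[1.0,0.0005,-0.0021,-0.0137,0.0015]]
[[209.8 225.2]]
```

View pics/g11.png

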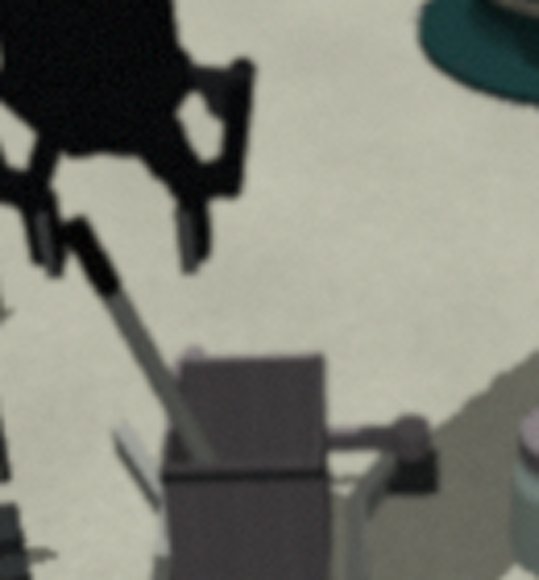

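Request:
step_arm([
  [-0.3,0,0,0.004,0],
  [-0.3,0,0,0.004,0],
  [-0.3,0,0,0.004,0],
  [-0.3,0,0,0.004,0],
  [-0.3,0,0,0,0],
])

```text
t: 25.0
tcp_pos: [676.1, -210.2, 202.4]
tcp_rot: [-0.252, 2.192, -2.173]
ft_force: [-0.5, -0.1, -0.7]
gripper_width: 55.7
```

```bash
python3 plan.py 4 1 664 -138.5 211 -1.43;python3 s7.py g12 180 160 130 140
```

```text
at [ 676.1 -210.2  202.4] phi -1.425 F [-0.5 -0.1 -0.7] w 55.7 t 25.0
[[1.0,0.0004,-0.0021,-0.0182,0.0013],[1.0,0.0004,-0.0021,-0.0182,0.0013],[1.0,0.0004,-0.0021,-0.0182,0.0013],[1.0,0.0005,-0.0021,-0.0182,0.0013]]
[[200.7 225.5]]
```

View pics/g12.png

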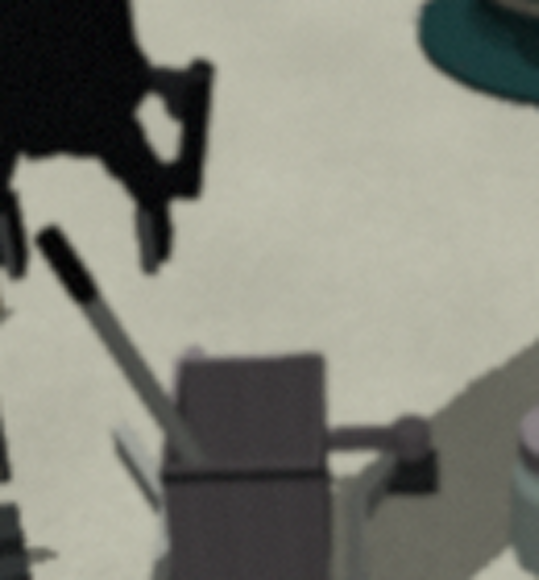

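Request:
step_arm([
  [-0.4,0,-0.005,0.003,0],
  [-0.4,0,-0.015,0,0],
  [-0.4,0,-0.025,0,0],
  [-0.4,0,-0.03,0,0],
  [-0.4,0,-0.02,0,0],
  [-0.2,0.01,0,-0.03,0],
  [-0.2,0.01,0,-0.04,0],
  [-0.2,0.02,0,-0.045,0],
  [-0.2,0.02,0,-0.045,0],
  [-0.2,0.02,0,-0.045,0],
  [-0.2,0.02,0,-0.04,0],
])

```text
t: 26.15
tcp_pos: [548.6, 15.6, 322.2]
tcp_rot: [-0.238, 2.19, -2.178]
ft_force: [1.6, 1.1, 1.1]
gripper_width: 51.4
```

```bash
python3 plan.py 8 -0.2 452.5 287 215 -1.42;python3 s4.py 9
python3 - <<'E'
from h import *
for n,z in(("long_tube",8),("long_tube_top",205),("short_tube_top",175)):
  r={c:ctrl.spot_point(c,n) for c in("scene","top")}
  print(n,{c:[(round(d['conf'],2),np.round(d['pixel']),np.round(onz(c,d['pixel'],z)[:2])) for d in r[c][:2]] for c in r})
  if r['scene'] and r['top']: print(tri(r['scene'][0]['pixel'],r['top'][0]['pixel']))
E
```

```text
at [548.6  15.6 322.2] phi -1.431 F [1.6 1.1 1.1] w 51.4 t 26.15
[[-0.2,0.0072,0.0134,-0.0353,-0.0014],[-0.2,0.0071,0.0134,-0.0353,-0.0014],[-0.2,0.0071,0.0134,-0.0353,-0.0014],[-0.2,0.007,0.0134,-0.0353,-0.0014],[-0.2,0.007,0.0134,-0.0353,-0.0014],[-0.2,0.0069,0.0134,-0.0353,-0.0014],[-0.2,0.0069,0.0134,-0.0353,-0.0014],[-0.2,0.0068,0.0134,-0.0353,-0.0014]]
pot ('scene', 0.89, array([ 649. , -140.8])) ('top', 0.82, array([ 638.5, -146.1]))
bay ('scene', 0.86, array([ 634. , -147.5])) ('top', 0.6, array([ 646.4, -149.5]))
keeper_pin ('top', 0.71, array([ 590.8, -192.8]))
keeper_pivot ('scene', 0.46, array([565.8, -67.8]))
long_tube {'scene': [], 'top': [(0.72, array([300., 174.]), array([ 663., -132.]))]}
long_tube_top {'scene': [(0.74, array([191., 218.]), array([ 658., -235.]))], 'top': [(0.7, array([339., 140.]), array([ 684., -225.])), (0.63, array([410., 233.]), array([ 437., -369.]))]}
(array([ 678.82162911, -224.19126201,  219.59389388]), np.float64(3.479772032895715))
short_tube_top {'scene': [(0.67, array([438., 192.]), array([449., 288.])), (0.67, array([426., 247.]), array([664., 220.]))], 'top': [(0.51, array([142., 251.]), array([447., 286.]))]}
(array([447.62206507, 287.05635783, 173.99159648]), np.float64(2.072488606664511))
```

View pics/cs9.png

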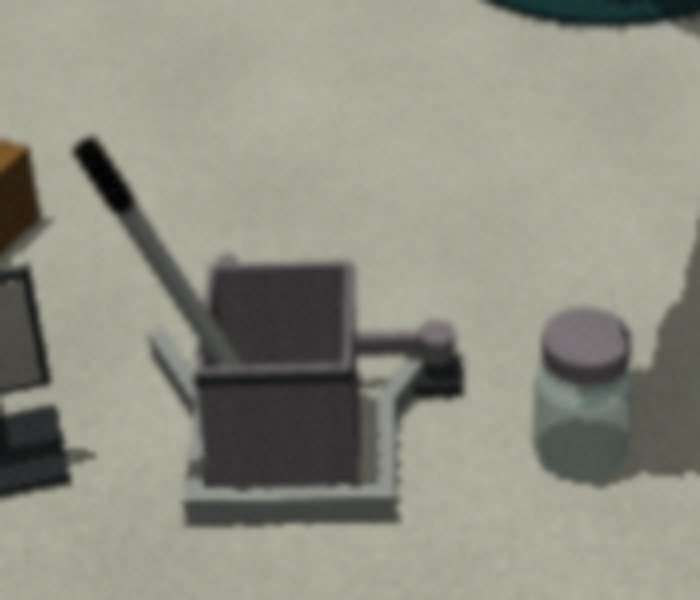

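View pics/ct9.png

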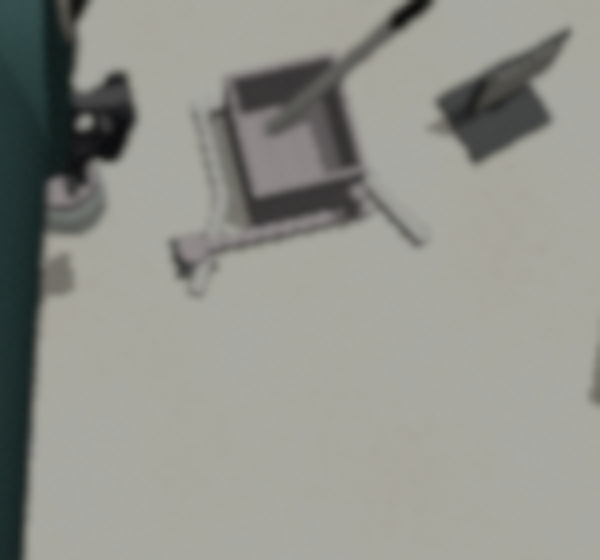

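Request:
step_arm([
  [-0.2,0.007,0.01,-0.034,0],
  [-0.2,0.007,0.012,-0.036,0],
  [-0.2,0.007,0.012,-0.036,0],
  [-0.2,0.007,0.012,-0.036,0],
  [-0.2,0.007,0.012,-0.036,-0.002],
  [-0.2,0.007,0.012,-0.034,-0.002],
  [-0.2,0.007,0.01,-0.028,-0.002],
  [-0.2,0.005,0.005,-0.018,-0.002],
  [-0.2,0,0,0,0],
])

```text
t: 27.85
tcp_pos: [450.5, 269.9, 240.0]
tcp_rot: [-0.242, 2.186, -2.177]
ft_force: [1.9, -0.5, -0.7]
gripper_width: 50.9
```

```bash
python3 plan.py 3 -0.2 453 287 215 -1.42
```

```text
at [450.5 269.9 240. ] phi -1.427 F [ 1.9 -0.5 -0.7] w 50.9 t 27.85
[[-0.2,-0.0016,0.0083,-0.0055,-0.0023],[-0.2,-0.0016,0.0083,-0.0055,-0.0023],[-0.2,-0.0017,0.0083,-0.0055,-0.0023]]
```

Request:
step_arm([
  [-0.2,-0.002,0.006,-0.008,-0.003],
  [-0.2,-0.002,0.01,-0.006,-0.003],
  [-0.2,-0.001,0.01,-0.002,0],
  [-0.2,0,0,0,0],
])

```text
t: 28.25
tcp_pos: [452.2, 286.3, 211.6]
tcp_rot: [-0.247, 2.183, -2.174]
ft_force: [-0.1, 0.7, -0.1]
gripper_width: 51.6
```

```bash
python3 plan.py 3 -0.2 453 287 143 -1.42;python3 s7.py g13 370 110 140 110
```

```text
at [452.2 286.3 211.6] phi -1.422 F [-0.1  0.7 -0.1] w 51.6 t 28.25
[[-0.2,-0.0003,0.0229,-0.0002,-0.0007],[-0.2,-0.0003,0.0229,-0.0002,-0.0007],[-0.2,-0.0003,0.0229,-0.0002,-0.0007]]
[[441.4 179. ]]
```

View pics/g13.png

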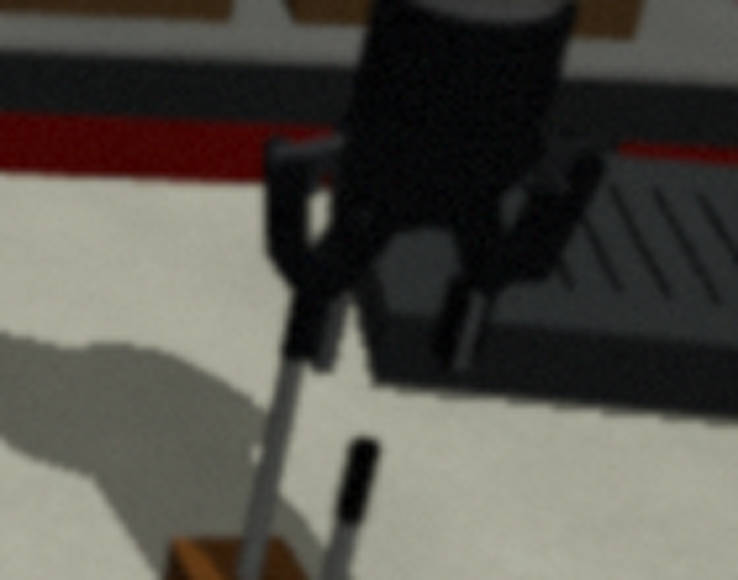

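Request:
step_arm([
  [-0.2,0,0.01,0,0],
  [-0.2,0,0.015,0,0],
  [-0.2,0,0.015,0,0],
  [-0.2,0,0.015,0,0],
  [-0.2,0,0.009,0,0],
  [-0.2,0,0.002,0,0],
  [-0.2,0,0,0,0],
])

```text
t: 29.0
tcp_pos: [448.6, 283.8, 143.1]
tcp_rot: [-0.24, 2.185, -2.175]
ft_force: [-0.2, 0.1, -0.6]
gripper_width: 51.3
```

```bash
python3 plan.py 3 -0.2 453 287 143 -1.42;python3 s7.py g14 370 130 140 110
```

```text
at [448.6 283.8 143.1] phi -1.426 F [-0.2  0.1 -0.6] w 51.3 t 29.0
[[-0.2,-0.0016,0.0,-0.0009,-0.0021],[-0.2,-0.0016,0.0,-0.0009,-0.0021],[-0.2,-0.0016,0.0,-0.0008,-0.0021]]
[[434.  203.9]]
```

View pics/g14.png

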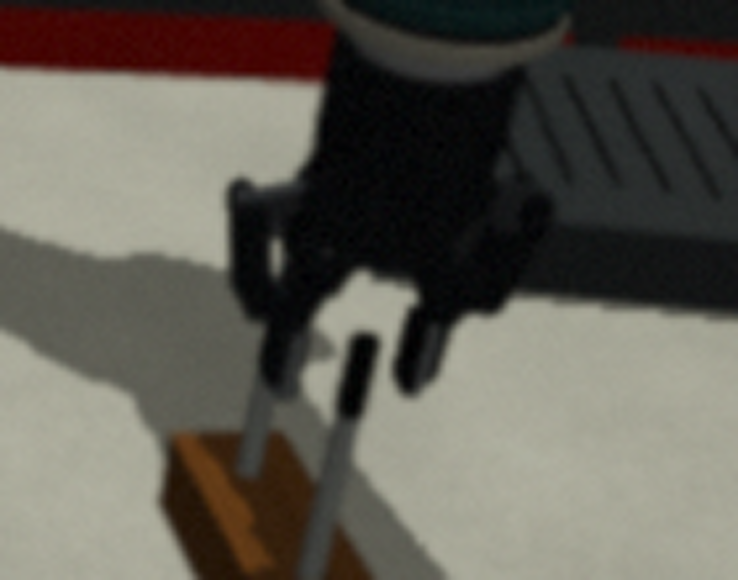

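Request:
step_arm([
  [-0.2,-0.005,0,-0.002,0],
  [0.3,0,0,0,0],
  [1,0,0,0,0],
  [1,0,0,0,0],
  [1,0,0,0,0],
  [1,0,0,0,0],
  [1,0,0,0,0],
])

```text
t: 29.75
tcp_pos: [454.8, 287.4, 144.9]
tcp_rot: [-0.237, 2.186, -2.171]
ft_force: [-0.3, -0.4, -0.4]
gripper_width: 12.2
```

Request:
step_arm([
  [1,0,-0.008,0,0],
  [1,0,-0.015,0,0],
  [1,0,-0.02,0,0],
  [1,0,-0.03,0,0],
  [1,0,-0.03,0,0],
  [1,0,-0.025,0,0],
  [1,0,-0.01,0,0],
])

```text
t: 30.45
tcp_pos: [464.3, 286.1, 289.3]
tcp_rot: [-0.238, 2.185, -2.175]
ft_force: [-0.0, -0.6, -0.8]
gripper_width: 12.3
```

```bash
python3 plan.py 17 1 627 -160 280 -1.43;python3 s7.py g15 370 60 160 220;python3 - <<'E'
from h import *
p=np.array(ctrl.get_obs()["tcp_pos"]);print("expect bottom px",proj("scene",p-[0,0,133]))
E
```

```text
at [464.3 286.1 289.3] phi -1.427 F [-0.  -0.6 -0.8] w 12.3 t 30.45
[[1.0,-0.0057,0.0005,0.0273,0.0002],[1.0,-0.0057,0.0005,0.0273,0.0002],[1.0,-0.0057,0.0005,0.0273,0.0002],[1.0,-0.0057,0.0005,0.0273,0.0002],[1.0,-0.0057,0.0005,0.0273,0.0002],[1.0,-0.0057,0.0005,0.0273,0.0002],[1.0,-0.0057,0.0005,0.0273,0.0002],[1.0,-0.0057,0.0005,0.0273,0.0002],[1.0,-0.0058,0.0005,0.0273,0.0002],[1.0,-0.0058,0.0005,0.0273,0.0002],[1.0,-0.0058,0.0005,0.0273,0.0002],[1.0,-0.0058,0.0005,0.0273,0.0002],[1.0,-0.0058,0.0005,0.0273,0.0002],[1.0,-0.0058,0.0005,0.0273,0.0002],[1.0,-0.0058,0.0005,0.0273,0.0002],[1.0,-0.0058,0.0005,0.0273,0.0002],[1.0,-0.0058,0.0005,0.0273,0.0002]]
[[449.9 149.8]]
expect bottom px [[437.61922682 202.65741263]]
```

View pics/g15.png

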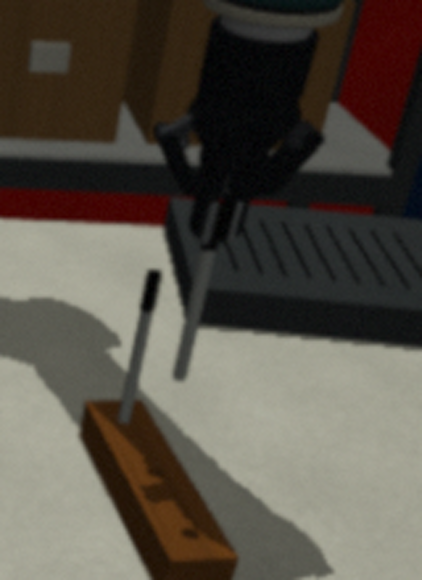

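Request:
step_arm([
  [1,-0.006,0,0.02,0],
  [1,-0.006,0,0.027,0],
  [1,-0.006,0,0.027,0],
  [1,-0.006,0,0.027,0],
  [1,-0.006,0,0.027,0],
  [1,-0.006,0,0.027,0],
  [1,-0.006,0,0.027,0],
  [1,-0.006,0,0.027,0],
  [1,-0.006,0,0.027,0],
  [1,-0.006,0,0.027,0],
  [1,-0.006,0,0.027,0],
  [1,-0.006,0,0.027,0],
  [1,-0.006,0,0.027,0],
  [1,-0.006,0,0.025,0],
  [1,-0.005,0,0.015,0],
  [1,0,0,0.005,0],
])

```text
t: 32.1
tcp_pos: [607.1, -98.9, 262.7]
tcp_rot: [-0.264, 2.188, -2.182]
ft_force: [-0.3, 1.2, -1.1]
gripper_width: 11.7
```

```bash
python3 plan.py 5 1 627 -160 280 -1.43
```

```text
at [607.1 -98.9 262.7] phi -1.422 F [-0.3  1.2 -1.1] w 11.7 t 32.1
[[1.0,-0.0021,-0.0035,0.0127,0.0015],[1.0,-0.0022,-0.0035,0.0127,0.0015],[1.0,-0.0022,-0.0035,0.0127,0.0015],[1.0,-0.0022,-0.0035,0.0127,0.0015],[1.0,-0.0022,-0.0035,0.0127,0.0015]]
```

Request:
step_arm([
  [1,-0.002,-0.004,0.01,0],
  [1,-0.003,-0.004,0.013,0.002],
  [1,-0.003,-0.003,0.013,0.002],
  [1,-0.002,-0.002,0.012,0.002],
  [1,-0.001,-0.001,0.008,0],
  [1,0,0,0,0],
])

```text
t: 32.7
tcp_pos: [628.3, -155.9, 275.1]
tcp_rot: [-0.259, 2.192, -2.186]
ft_force: [-0.4, 0.1, -1.6]
gripper_width: 12.1
```

```bash
python3 plan.py 5 1 627 -160 240 -1.43;python3 s7.py g16 160 90 170 200
```

```text
at [ 628.3 -155.9  275.1] phi -1.428 F [-0.4  0.1 -1.6] w 12.1 t 32.7
[[1.0,0.0004,0.007,0.0008,0.0004],[1.0,0.0004,0.007,0.0008,0.0004],[1.0,0.0004,0.007,0.0008,0.0004],[1.0,0.0004,0.007,0.0008,0.0004],[1.0,0.0004,0.007,0.0008,0.0004]]
[[231.  181.7]]
```

View pics/g16.png

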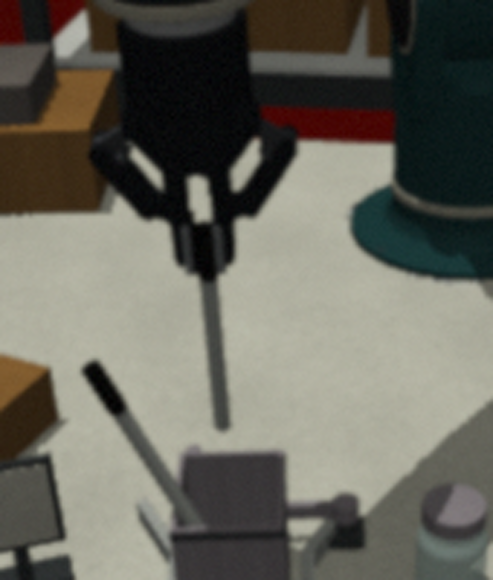

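Request:
step_arm([
  [1,0,0.01,0.002,0],
  [1,0,0.015,0.002,0],
  [1,0,0.01,0.001,0],
  [1,0,0,0,0],
])

```text
t: 33.15
tcp_pos: [625.0, -158.9, 236.0]
tcp_rot: [-0.263, 2.193, -2.184]
ft_force: [-0.5, -0.4, 0.5]
gripper_width: 12.3
```

```bash
python3 plan.py 5 1 627 -160 150 -1.43;python3 s7.py g17 190 160 110 130
```

```text
at [ 625.  -158.9  236. ] phi -1.426 F [-0.5 -0.4  0.5] w 12.3 t 33.15
[[1.0,-0.0004,0.0172,0.0003,0.0008],[1.0,-0.0004,0.0172,0.0003,0.0008],[1.0,-0.0004,0.0172,0.0003,0.0008],[1.0,-0.0004,0.0172,0.0003,0.0008],[1.0,-0.0004,0.0172,0.0003,0.0008]]
[[231.  198.1]]
```

View pics/g17.png

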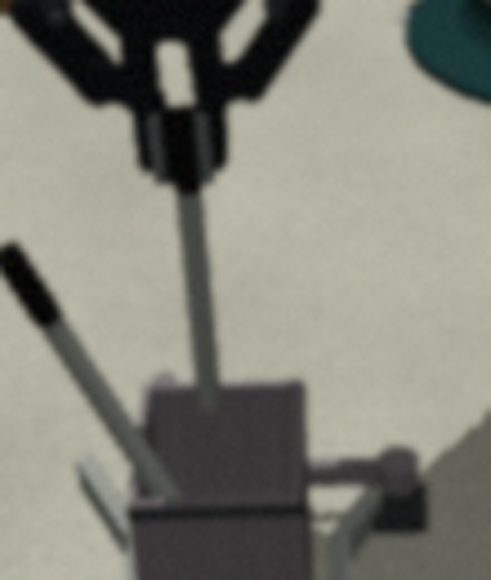

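Request:
step_arm([
  [1,-0.006,0,0,0],
  [1,-0.002,0.008,0,0],
  [1,-0.001,0.015,0,0],
  [1,-0.001,0.015,0,0],
  [1,-0.001,0.015,0,0],
  [1,-0.001,0.012,0,0],
  [1,0,0.006,0,0],
  [1,0,0,0,0],
])

```text
t: 34.0
tcp_pos: [630.6, -156.6, 157.7]
tcp_rot: [-0.265, 2.193, -2.183]
ft_force: [-0.3, 0.4, -0.7]
gripper_width: 11.8
```

```bash
python3 plan.py 5 1 630 -160 142 -1.43;python3 s7.py g18 190 160 110 130
```

```text
at [ 630.6 -156.6  157.7] phi -1.425 F [-0.3  0.4 -0.7] w 11.8 t 34.0
[[1.0,0.0002,0.0031,0.0007,0.001],[1.0,0.0002,0.0031,0.0007,0.001],[1.0,0.0002,0.0031,0.0007,0.001],[1.0,0.0002,0.0031,0.0007,0.001],[1.0,0.0002,0.0031,0.0007,0.001]]
[[234.3 232.3]]
```

View pics/g18.png

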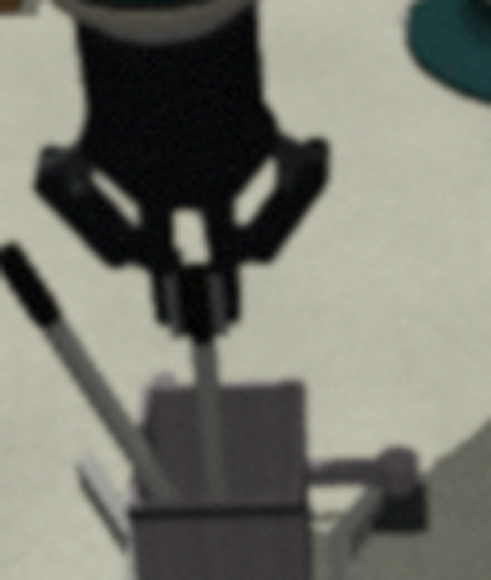

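Request:
step_arm([
  [1,0,0.004,0.003,0],
  [1,0,0.004,0.002,0],
  [1,0,0.003,0,0],
  [1,0,0.001,0,0],
  [1,0,0,0,0],
])

```text
t: 34.55
tcp_pos: [631.2, -162.6, 146.8]
tcp_rot: [-0.261, 2.191, -2.183]
ft_force: [0.1, -0.6, -0.8]
gripper_width: 12.1
```

Request:
step_arm([
  [1,0,0.0015,0,0],
  [1,0,0,0,0],
])

```text
t: 34.75
tcp_pos: [631.2, -162.6, 145.5]
tcp_rot: [-0.26, 2.191, -2.183]
ft_force: [0.5, -0.4, -1.0]
gripper_width: 12.2
```

Request:
step_arm([
  [1,0,0.0015,0,0],
  [1,0,0.0015,0,0],
  [1,0,0,0,0],
])

```text
t: 35.05
tcp_pos: [631.0, -162.4, 142.4]
tcp_rot: [-0.26, 2.19, -2.183]
ft_force: [0.5, 0.6, 0.1]
gripper_width: 12.3
```

Request:
step_arm([
  [1,0,0.0015,0,0],
  [1,0,0,0,0],
])

```text
t: 35.25
tcp_pos: [631.4, -162.6, 141.7]
tcp_rot: [-0.259, 2.189, -2.182]
ft_force: [-1.4, -0.5, 0.4]
gripper_width: 12.5
```

Request:
step_arm([
  [0.45,0,0,-0.004,0],
  [0.42,0,0,-0.006,0],
  [0.42,0,0,-0.006,0],
  [0.42,0,0,-0.006,0],
  [0.42,0,0,-0.005,0],
])

```text
t: 35.75
tcp_pos: [627.1, -133.8, 141.7]
tcp_rot: [-0.259, 2.19, -2.182]
ft_force: [0.3, -0.2, -0.1]
gripper_width: 24.8
```

```bash
python3 plan.py 5 1 630 -160 142 -1.43;python3 s7.py g19 190 160 110 130
```

```text
at [ 627.1 -133.8  141.7] phi -1.425 F [ 0.3 -0.2 -0.1] w 24.8 t 35.75
[[1.0,0.0002,-0.0001,0.0053,0.001],[1.0,0.0002,-0.0001,0.0053,0.001],[1.0,0.0002,-0.0001,0.0053,0.001],[1.0,0.0002,-0.0001,0.0053,0.001],[1.0,0.0002,-0.0001,0.0053,0.001]]
[[246.4 238.4]]
```

View pics/g19.png

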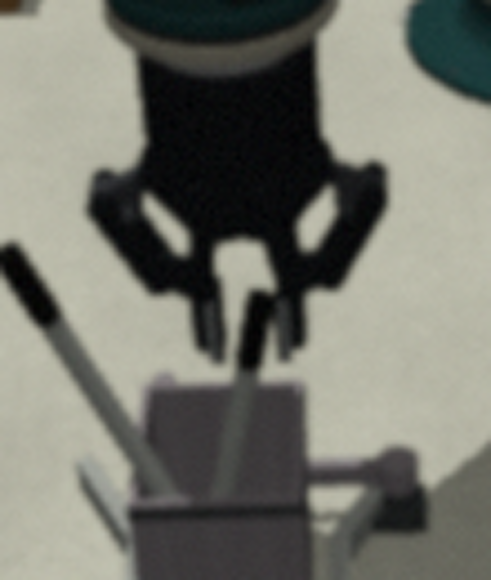

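Request:
step_arm([
  [0.42,0,0.001,-0.005,0],
  [0.42,0,0.001,-0.006,0],
  [0.42,0,0.001,-0.006,0],
  [0.42,0,0,-0.005,0],
  [0.42,0,0,0,0],
])

```text
t: 36.3
tcp_pos: [623.3, -108.5, 138.5]
tcp_rot: [-0.261, 2.189, -2.181]
ft_force: [0.1, 0.3, -0.1]
gripper_width: 24.6
```

```bash
python3 plan.py 5 1 630 -160 142 -1.43;python3 s7.py g20 190 160 110 130
```

```text
at [ 623.3 -108.5  138.5] phi -1.424 F [ 0.1  0.3 -0.1] w 24.6 t 36.3
[[1.0,0.0002,-0.0007,0.0104,0.0013],[1.0,0.0002,-0.0007,0.0104,0.0013],[1.0,0.0002,-0.0007,0.0104,0.0013],[1.0,0.0001,-0.0007,0.0104,0.0013],[1.0,0.0001,-0.0007,0.0104,0.0013]]
[[258.1 239.2]]
```

View pics/g20.png

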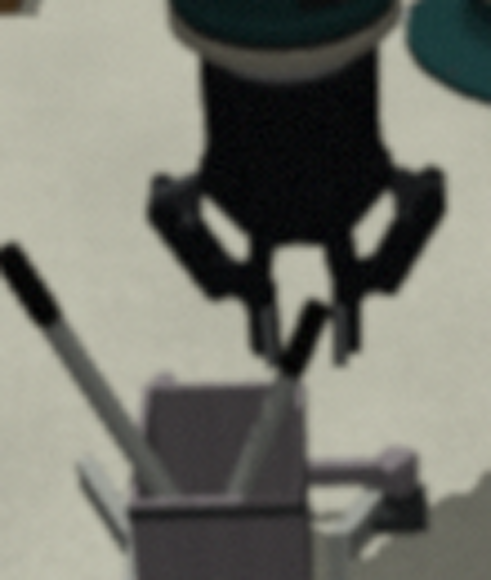

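Request:
step_arm([
  [0.36,0,0,0,0],
  [0.3,0,0,0,0],
  [0.24,0,0,0,0],
  [0.18,0,0,0,0],
  [0.1,0,0,0,0],
  [0.02,0,0,0,0],
  [-0.1,0,0,0,0],
  [-0.2,0,0,0,0],
  [-0.2,0,0,0,0],
])

```text
t: 37.25
tcp_pos: [623.2, -110.3, 138.7]
tcp_rot: [-0.259, 2.19, -2.183]
ft_force: [1.2, -0.4, -1.1]
gripper_width: 51.9
```

```bash
python3 plan.py 5 1 630 -160 142 -1.43;python3 s7.py g21 190 160 110 130
```

```text
at [ 623.2 -110.3  138.7] phi -1.425 F [ 1.2 -0.4 -1.1] w 51.9 t 37.25
[[1.0,0.0001,-0.0007,0.01,0.0009],[1.0,0.0001,-0.0007,0.01,0.0009],[1.0,0.0001,-0.0007,0.01,0.0009],[1.0,0.0001,-0.0007,0.01,0.0009],[1.0,0.0001,-0.0007,0.01,0.0009]]
[[257.4 239.1]]
```

View pics/g21.png

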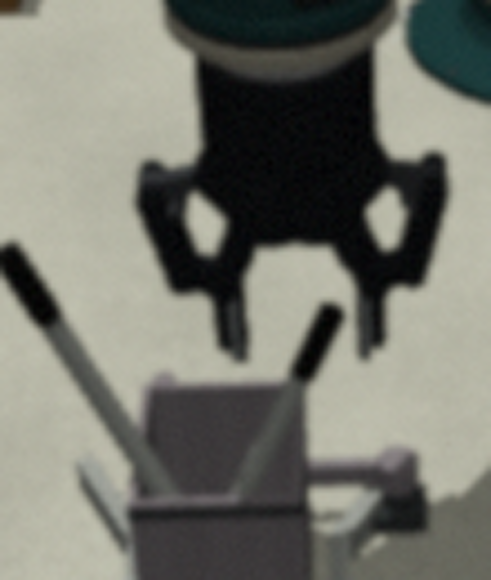

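Request:
step_arm([
  [-0.2,0,-0.006,0,0],
  [-0.2,0,-0.015,0,0],
  [-0.2,0,-0.025,0,0],
  [-0.2,0,-0.03,0,0],
  [-0.2,0,-0.03,0,0],
  [-0.2,0,-0.02,0,0],
  [-0.2,0.02,0,-0.03,0],
  [-0.2,0.03,0,-0.035,0],
  [-0.2,0.03,0,-0.035,0],
  [-0.2,0.03,0,-0.035,0],
  [-0.2,0.02,0,-0.03,0],
  [-0.2,0,0,0,0],
])

```text
t: 38.5
tcp_pos: [478.8, 36.8, 293.7]
tcp_rot: [-0.247, 2.188, -2.182]
ft_force: [0.5, 0.5, 0.4]
gripper_width: 51.5
```

```bash
python3 s4.py 10
python3 - <<'E'
from h import *
o=ctrl.get_obs();print(o["t"],o["tcp_pos"])
for n,z in(("long_tube",8),("long_tube_top",205),("short_tube",8),("short_tube_top",150)):
  r={c:ctrl.spot_point(c,n) for c in("scene","top")}
  print(n,{c:[(round(d['conf'],2),np.round(d['pixel']),np.round(onz(c,d['pixel'],z)[:2])) for d in r[c][:2]] for c in r})
  if r['scene'] and r['top']: print(tri(r['scene'][0]['pixel'],r['top'][0]['pixel']))
E
```

```text
pot ('scene', 0.56, array([ 650.1, -145.3])) ('top', 0.58, array([ 639.2, -142.2]))
bay ('scene', 0.76, array([ 645., -153.])) ('top', 0.55, array([ 646.7, -149.9]))
keeper_pin ('top', 0.59, array([ 591.3, -186.7]))
keeper_pivot ('scene', 0.61, array([578.7, -74.9])) ('top', 0.59, array([583.4, -70.4]))
39.0 [480.91927748  32.99724536 292.08430535]
long_tube {'scene': [], 'top': [(0.79, array([300., 173.]), array([ 665., -132.]))]}
long_tube_top {'scene': [(0.69, array([191., 217.]), array([ 653., -236.]))], 'top': [(0.74, array([340., 139.]), array([ 689., -227.]))]}
(array([ 681.32213402, -224.04024958,  224.50354791]), np.float64(0.29387371933295964))
short_tube {'scene': [(0.53, array([426., 255.]), array([472., 285.]))], 'top': [(0.4, array([313., 184.]), array([ 629., -167.]))]}
(array([641.17731416,  30.32437588, 187.6228989 ]), np.float64(379.4990376281304))
short_tube_top {'scene': [(0.72, array([279., 250.]), array([668., -60.])), (0.49, array([264., 227.]), array([ 595., -100.]))], 'top': []}
```

View pics/cs10.png

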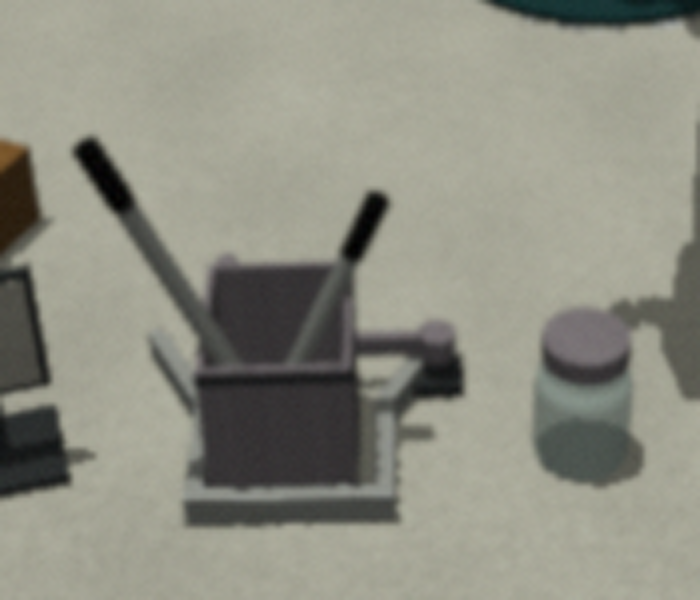

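View pics/ct10.png

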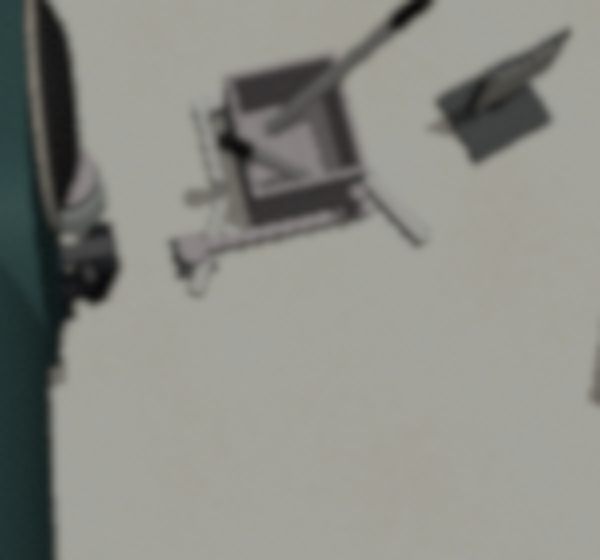

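View pics/scene_10.png

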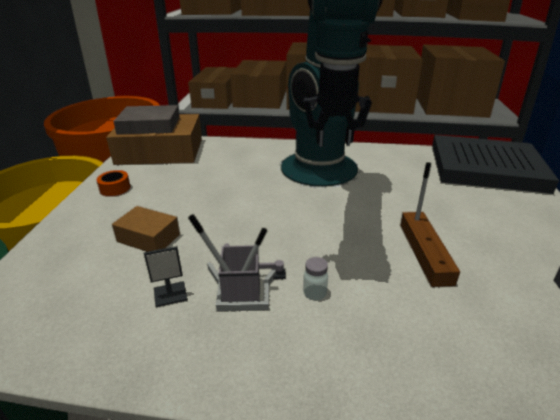

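Run:
```python
from h import *
t,e=tri([264,229],[291.7,174.2]);b=onz("top",[235+305/4,140+176/4],13);print(t,e,b)
print("bar",[onz("top",[235+q[0]/4,140+q[1]/4],30) for q in((215,238),(340,212))])
for yaw in(.13,.16):
  y=np.array([-np.sin(yaw),np.cos(yaw)])
  for c in([644.4,-144.8],[647,-149]):
    print("short top bay y",(t[:2]-c)@y,"long",(np.array([681,-224])-c)@y, "short bottom",(b[:2]-c)@y)
print("tilt short",np.arctan2(np.hypot(*(t-b)[:2]),t[2]-b[2]))
```

```text
[617.67219997 -98.23315695 161.66189746] 3.16635213949887 [ 626.93921073 -161.15786874   13.        ]
bar [array([581.52588063, -90.35703079,  30.        ]), array([ 593.5007597 , -182.38728609,   30.        ])]
short top bay y 49.63874252087937 long -83.27631160209204 short bottom -13.956324861330165
short top bay y 54.14035124529268 long -78.77470287767873 short bottom -9.454716136916856
short top bay y 50.23028312804876 long -84.01944720543105 short bottom -13.367112688161441
short top bay y 54.79086505542343 long -79.45886527805638 short bottom -8.806530760786774
tilt short 0.40427328222936804
```

```bash
python3 -c "
from workcell import ctrl
print(ctrl.close_job())"
```

```text
the job is handed in; nothing more can be done
None
```

The job is done and handed in at about 39 s of the 72 s allowed. No verdict was reported.

**What I did**
- I slid the pot home with two fingertips until it met the back rail. The contact force peaked at about 29 N.
- I pushed the keeper shut by its pin until it stopped, at about 20 N.
- I lowered the longest tube to the pot's floor, let go gently and eased it onto the rim on the ticket side (the bay's −y).
- I lowered the shortest tube the same way, on the opposite side.

**Last checks, from the pictures**
- **Pot:** it is upright and at the back rail. It sits close to the −y rail, so it is roughly 5 mm off centre, inside the 10 mm limit.
- **Keeper:** the bar measured 0.12 to 0.13 rad from the world axes. I got 0.13 to 0.16 rad for the bay, so the bar is within about 0.04 rad of shut.
- **Longest tube:** its cap end is about 80 mm to the ticket side of the bay's centre line.
- **Shortest tube:** its cap end is about 50 mm to the other side, tilted about 0.40 rad.
- **Other things:** the middle tube, the jar and the carton look unmoved. The arm stood clear, with the gripper at about 290 mm.

**What disagreed or failed**
- My estimates of the bay's position differed by about 5 mm and its angle by about 0.03 rad; both were within the margins.
- The networks missed or mislocated some points late on, notably the shortest tube's ends. I measured those from the pictures by hand instead.
- The force reading showed no clear rise when the tubes touched the floor, so I judged contact from the tool height.

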